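# Hold the last divider over its grooves in the screw caddy

## Robot

A 6-joint arm with a two-finger parallel gripper is mounted at the origin on a cart in front of the work surface, level with it; the furniture and walls round the work are solid. World frame = base frame: x ahead of the robot, y to its left, z up, the work surface at z = 0. Lengths are in m, angles in rad, forces in N, time in s.
With the tool pointing down it reaches from about 0.375 to 0.9 m from the base axis. Payload 3.1 kg.
Tool frame: the origin (TCP) lies at the centre of the arm's flange, where the gripper is bolted on; the fingertips stand 173 mm ahead of it and the grasp point (between the pads) lies 155 mm ahead of it; z points along the fingers, x is the direction in which the jaws open and shut, and the axes are right-handed (so a half turn about z gives the same grasp; the last joint's range is limited). The gripper opens to 85 mm and grips with 20 to 120 N. Pads are 22 mm wide; open, the fingers measure 114 mm over their backs; the gripper's body (76 mm by 85 mm) begins 54 mm behind the grasp point. The pads swing forward as they close: fully open they stand 13 mm farther back than shut.
Start: joints at [-1.502, 0.527, 1.433, -0, 1.181, -0.178], TCP at [0.153, -0.606, 0.405] pointing down, gripper open.
Joint ranges: [-3.08, 3.08], [-0.75, 2.2], [0.22, 2.44], [-1.43, 4.57], [0, 2.65], [-2.85, 2.85]. Speed limits (rad/s): [2.79, 2.79, 3.14, 3.14, 3.14, 3.14].

## Interface

Orientations are given as a unit quaternion [x, y, z, w].
In Python, from station import manip gives the robot as it stands.
- The arm moves only by the shell command python3 -m jog 'ROWS' [OPENING] [FORCE]. ROWS is JSON, a list that holds one entry, the list of rows, each a list of 4 numbers: the shift along the world's x, y, z in mm, then the turn about the world's z in degrees. A call has exactly 8 rows; each row shifts and turns the commanded pose from where the row before left it; what a row does not reach is not made up. A row lasts 1/8 s, in which the tool goes at most 62.5 mm and 10.7 degrees, less where a joint would pass 70% of its speed; a pose out of reach is approached as far as the arm can. A call is refused whole if a number of a shift passes 62.5 or a number of a turn 10.7, either way. A call with a gripper value outside its range is refused whole. OPENING is the opening in per cent of the stroke, from 0 (shut) to 100 (fully open), set as the call begins (- or left out, the last holds). The fingers move at their own pace and stop on an object; FORCE is the grip in N (left out, the last holds). Time passes only in rows, so rows that do not move let the fingers close, or fill a call up. It gives the time, the measured TCP pose, the force and the opening at its end, in the units of the state.
- manip.sense(): the state, without advancing time (a new reading comes with each control period).
- manip.snapshot(name): name is "side" or "top"; returns the picture (400x640x3 uint8, red, green, blue); there is no depth.
- manip.camera_info(name): a dict with "fx", "fy", "cx", "cy" (pixels), "k1" (the pictures are not rectified: a ray, as slopes to the right and down, at radius r is drawn at 1 + k1 r^2 times it, then the intrinsics apply), "R" (3x3) and "t" (3): a world point X has camera coordinates R X + t. Camera axes: x right, y down, z forward; pixel columns grow to the right and rows downward; lengths in m; the calibration is good to about 2 mm. A picture is of the moment at which its call begins. camera_info takes no time and is no camera call.
- manip.sign_off(): hands the job in, once; it reports no verdict.
The state is a dict: "t": time; "q": joint angles; "qd": joint speeds; "tau": joint torques, N m; "tcp_pos": TCP position; "tool_rot": TCP orientation; "force": force on the tool from outside, world axes, zero at the start; "ft_torque": the same for the moment, N m; "finger_gap": opening from 0.0 (shut) to 1.0 (fully open).
Only numpy, scipy, OpenCV 4.12 (cv2) and the standard library are available. Lean on these libraries where they do the work, as an engineer would, in place of code of your own. Each camera call takes 0.05 s, during which the arm holds its last target. There are 200 camera calls.

## Task

I am gluing the last divider into the plywood caddy for the screw cartons. Stand the loose divider up on its foot on the bench (the end with the finger hole at the top) and let go of it, then take it near its top, carry it over the things in between and hold it about a centimetre above the empty pair of grooves in the caddy, upright and lined up so that it would drop straight in, without it touching the caddy. Finish while still holding it there, so that I can run adhesive into the grooves and guide it down; leave everything else as it stands.

Things in the scene. Friction and masses are not known exactly. Their poses are not given: they have to be found in the camera images.
- divider: the loose plywood divider, 88 x 62 x 12 mm, 40 to 85 g, starts lying flat on the bench. Origin at the centre of the broad face it lies on; x along the 88 mm length from the foot to the top end, y along the 62 mm width, z normal to the broad faces (wood from z 0 to 12 mm). A round 18 mm finger hole goes through it, centre 17 mm from the top end; the foot end is plain
- divider_foot (a point): centre of the divider's foot, the plain 62 x 12 mm end, 44 mm from the origin along -x and 6 mm along +z; axes as the divider's
- divider_top (a point): centre of the divider's top end (next to the finger hole), 44 mm from the origin along +x and 6 mm along +z; axes as the divider's
- caddy: the narrow open-topped plywood caddy, fixed to the bench: 78 mm wide (x), 198 mm long (y), 92 mm tall; origin at the centre of its underside, z up. Three pairs of upright grooves in its long walls, 48 mm apart along y; the outer two pairs hold dividers (2 mm above the rim), the middle pair is empty; screw cartons stand in three bays, 4 mm above the rim
- caddy_slot (a point): middle of the mouth of the empty pair of grooves, level with the rim, 92 mm above the bench; axes as the caddy's. Grooves 14 mm wide, 66 mm from groove bottom to groove bottom (56 mm clear between the pale strips that form them), open at the top. The divider belongs there foot down, its width along the caddy's x, either face forward
- spray_can: bystander: upright spray can with orange cap, 67 mm across, 165 mm tall; origin at the centre of its underside, z up
- bulb_carton: bystander: blue and black lamp-bulb box standing upright, 60 x 60 mm, 140 mm tall; origin at the centre of its underside, z up
- kraft_carton: bystander: small plain brown carton standing upright, 90 x 62 mm, 106 mm tall; origin at the centre of its underside, x along the 90 mm side, z up
- tape_roll: bystander: roll of masking tape lying flat, 101 mm across, 24 mm tall; origin at the centre of its underside, z up
- tub: bystander: small white filler tub with lid, 66 mm across, 41 mm tall; origin at the centre of its underside, z up
Things that resemble listed ones, but are neither listed nor needed, are in the scene too. There is more than one size of the divider; the one meant has the size given above.

How it is judged:
By the outcome, as a careful person would: the job done as asked, in the order asked, and still so for the second after the job is handed in, while the arm keeps its last pose, push and grip.
It also fails if it takes over 72 s, if anything falls off the work surface, if the arm or the gripper's body presses on something with over 40 N, if the wrist force passes 120 N, or if a joint passes its speed limit or range.

## Working session

There is one attempt and no reset: what is moved stays moved. The work goes in short steps, Python scripts to look and compute and a shell command to move; the robot and the scene stay as the last step left them, time stands still between calls to the robot, and variables do not carry over. Pictures are saved under pics/ and viewed, about 8 in all and at most 12, crops included, and the job is handed in when it is done.

```bash
ls; mkdir -p pics
python3 - <<'E'
from station import manip
import cv2
for n in("side","top"):
    im=manip.snapshot(n); cv2.imwrite(f"pics/{n}0.png",im[:,:,::-1]); c=manip.camera_info(n); print(n,c)
print(manip.sense())
E
```

```text
pics
side {'fx': 425.74929991234194, 'fy': 425.74929991234194, 'cx': 318.31331683630367, 'cy': 199.06239969627632, 'k1': -0.06813058975067256, 'R': array([[-0.99363601, -0.11123108, -0.01775206],
       [-0.03274845,  0.43607183, -0.89931579],
       [ 0.10777304, -0.8930112 , -0.43693932]]), 't': array([0.60711198, 0.00301532, 1.05877344])}
top {'fx': 441.4786195351087, 'fy': 441.4786195351087, 'cx': 316.803281749932, 'cy': 198.12248108501143, 'k1': 0.00040745587201085825, 'R': array([[-0.00908583, -0.99979735, -0.01796417],
       [-0.99601293,  0.01064288, -0.08857185],
       [ 0.08874509,  0.01708779, -0.99590778]]), 't': array([0.18372268, 0.57266683, 0.93661479])}
{'t': 0.1, 'q': array([-1.50248946e+00,  5.28376168e-01,  1.43373701e+00,  2.18240043e-06,
        1.18143535e+00, -1.78450561e-01]), 'qd': array([-0.00117339, -0.00294305, -0.00278128,  0.00092185, -0.00048517,
       -0.00060568]), 'tau': array([-7.72288149e-05, -4.43305635e+01, -1.78586733e+01, -1.56817932e-04,
        3.88416258e-03, -8.55395371e-06]), 'tcp_pos': array([ 0.1527011 , -0.60575045,  0.40384116]), 'tool_rot': array([ 7.88751830e-01, -6.14710984e-01, -6.51641395e-04, -7.29192733e-04]), 'force': array([ 0.03241256, -0.40019205, -0.51357674]), 'ft_torque': array([-0.00910915,  0.00119364, -0.00110425]), 'finger_gap': 1.0006803472927157}
```

View pics/side0.png

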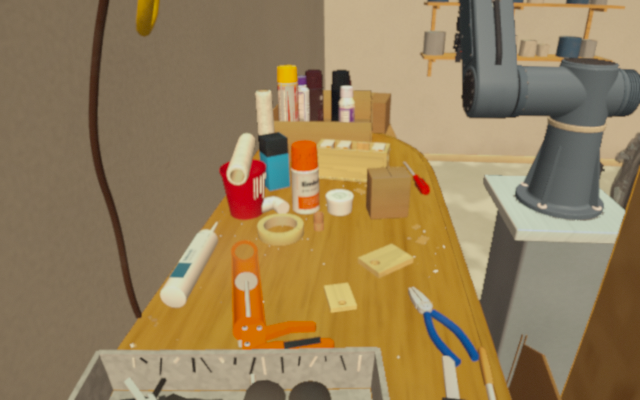

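View pics/top0.png

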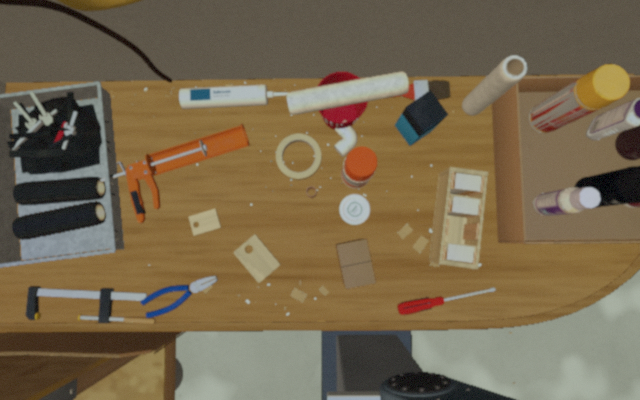

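The side view looks along the bench. The top view shows two holed plates at about (204,222) and (257,258), and the caddy at about (461,218). I'll zoom in on those.

```bash
cat > h.py <<'E'
import numpy as np, cv2
from station import manip
def cam(n):
    c=manip.camera_info(n); return c,np.array([[c['fx'],0,c['cx']],[0,c['fy'],c['cy']],[0,0,1]]),np.array([c['k1'],0,0,0,0.])
def ray(n,p):
    c,K,d=cam(n); u=cv2.undistortPoints(np.array(p,float).reshape(-1,1,2),K,d).reshape(-1,2)
    D=np.c_[u,np.ones(len(u))]@c['R']; return -c['R'].T@c['t'],D
def plane(n,p,z):
    o,D=ray(n,p); return o+D*((z-o[2])/D[:,2])[:,None]
def tri(ps,pt):
    out=[]
    for a,b in zip(ps,pt):
        o1,d1=ray('side',[a]);o2,d2=ray('top',[b]);d1=d1[0];d2=d2[0]
        s=np.linalg.lstsq(np.c_[d1,-d2],o2-o1,rcond=None)[0]
        A=o1+s[0]*d1;B=o2+s[1]*d2; out.append(np.r_[(A+B)/2,np.linalg.norm(A-B)])
    return np.array(out)
def proj(n,X):
    c,K,d=cam(n); return cv2.projectPoints(np.array(X,float).reshape(-1,1,3),cv2.Rodrigues(c['R'])[0],c['t'],K,d)[0].reshape(-1,2)
def crop(im,x,y,w,h,s): return cv2.resize(im[y:y+h,x:x+w],None,fx=s,fy=s,interpolation=cv2.INTER_CUBIC)
E
python3 - <<'E'
from h import *
t=cv2.imread('pics/top0.png');s=cv2.imread('pics/side0.png')
a=crop(t,180,195,110,100,3.6);b=crop(t,420,155,80,120,3);c=crop(s,310,130,110,100,3.6);d=crop(s,310,235,110,80,3.0)
W=np.zeros((600,800,3),np.uint8)
for i,(x,y) in zip((a,b,c,d),((0,0),(400,0),(0,0),(0,360))):pass
W[:360,:396]=a;W[:360,400:640]=b;
W[360:600,0:330]=d
e=crop(s,310,130,90,60,4.4);W[336+0:600,404-0:800]=e[:264,:396]
cv2.imwrite('pics/c1.png',W)
E
```

```text
(no output)
```

View pics/c1.png

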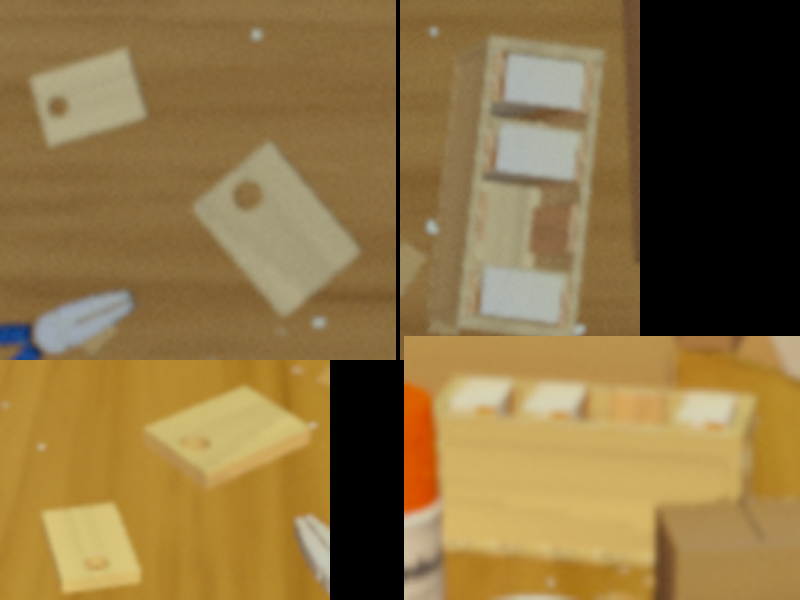

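The crops show the larger plate with corners at crop (268,142), (192,208), (283,316), (360,250) and its hole near the upper-left end. In the caddy, cartons sit in bays 1, 2 and 4 from the top, so the middle groove lies between the second carton and the empty bay. Next I'll measure.

Run:
```python
from h import *
np.set_printoptions(precision=4,suppress=True)
t=cv2.imread('pics/top0.png');s=cv2.imread('pics/side0.png')
# divider top face in top view
def quad(im,x0,y0,x1,y1,seed,lo):
    m=np.zeros((im.shape[0]+2,im.shape[1]+2),np.uint8)
    g=cv2.GaussianBlur(im,(3,3),0); hsv=cv2.cvtColor(g,cv2.COLOR_BGR2HSV)
    px=hsv[seed[1],seed[0]]; print('seed',px,'bg',hsv[y0+2,x0+2])
    v=g[:,:,0].astype(int); b=(v>lo).astype(np.uint8); r=np.zeros_like(b); r[y0:y1,x0:x1]=b[y0:y1,x0:x1]
    cs=cv2.findContours(r,cv2.RETR_EXTERNAL,cv2.CHAIN_APPROX_NONE)[0]
    c=max(cs,key=cv2.contourArea); R=cv2.minAreaRect(c); print(cv2.contourArea(c),R); return cv2.boxPoints(R),c
print('blue ch. wood/bg',t[265,265],t[225,205],t[240,225])
for nm,(x0,y0,x1,y1,sd) in {'small':(185,202,224,240,(205,225)),'big':(228,230,285,288,(265,265))}.items():
    q,_=quad(t,x0,y0,x1,y1,sd,(int(t[sd[1],sd[0],0])+int(t[240,225,0]))//2)
    P=plane('top',q,0.012); print(nm,q.round(1).tolist()); print(P[:,:2], np.linalg.norm(P-np.roll(P,-1,0),axis=1))
# heights: big divider corners by two views (side crop /3 + (310,235))
sd=np.array([[243,387],[145,433],[207,474],[310,434]],float); sd=(sd-[0,360])/3+[310,235]
tp=np.array([[192,208],[268,142],[360,250],[283,316]],float)/3.6+[180,195]
import itertools
for a in (sd,):
    for k in range(4):
        print(k,[round(float(tri([a[k]],[tp[j]])[0,3]),4) for j in range(4)],[round(float(tri([a[k]],[tp[j]])[0,2]),4) for j in range(4)])
# caddy rim: top crop corners -> outer rim; side crop
ct=np.array([[489,37],[604,50],[577,333],[463,325]],float); ct=(ct-[400,0])/3+[420,155]
cs=np.array([[753,395],[440,399],[452,370],[740,385]],float); cs=(cs-[404,336])/4.4+[310,130]
print('rim', plane('top',ct,.092)[:,:2]);P=plane('top',ct,.092);print(np.linalg.norm(P-np.roll(P,-1,0),axis=1))
for k in range(4): print(k,[tri([cs[k]],[ct[j]])[0].round(3).tolist() for j in range(4)])
```

```text
blue ch. wood/bg [120 154 161] [131 165 174] [ 64 112 141]
seed [ 24  62 174] bg [ 19 133 140]
527.0 ((203.87615966796875, 221.58718872070312), (20.21013641357422, 28.734790802001953), 73.3007583618164)
small [[187.1999969482422, 216.0], [214.6999969482422, 207.8000030517578], [220.5, 227.10000610351562], [193.0, 235.39999389648438]]
[[0.5389 0.4665]
 [0.5567 0.4053]
 [0.5136 0.3919]
 [0.496  0.4529]] [0.0637 0.0451 0.0634 0.0451]
seed [ 24  65 161] bg [ 18 139 138]
1109.5 ((256.2049255371094, 258.24591064453125), (40.84376525878906, 28.680259704589844), 50.194427490234375)
big [[232.10000610351562, 251.6999969482422], [254.10000610351562, 233.39999389648438], [280.29998779296875, 264.79998779296875], [258.29998779296875, 283.1000061035156]]
[[0.4593 0.3658]
 [0.4992 0.3173]
 [0.4301 0.2596]
 [0.3907 0.3079]] [0.0627 0.09   0.0623 0.0897]
0 [0.0198, 0.0603, 0.0014, 0.0411] [0.0683, 0.0459, 0.0117, 0.0397]
1 [0.0388, 0.0003, 0.0691, 0.106] [0.0374, 0.0089, -0.023, 0.0115]
2 [0.001, 0.041, 0.0267, 0.0675] [0.0119, -0.0167, -0.0562, -0.0208]
3 [0.0599, 0.104, 0.0439, 0.0003] [0.0428, 0.0209, -0.0206, 0.0075]
rim [[ 0.6287 -0.0943]
 [ 0.6189 -0.1714]
 [ 0.4293 -0.1454]
 [ 0.4352 -0.0701]]
[0.0778 0.1914 0.0755 0.1951]
0 [[0.524, -0.064, 0.14, 0.193], [0.519, -0.146, 0.113, 0.193], [0.427, -0.146, 0.091, 0.005], [0.433, -0.063, 0.119, 0.008]]
1 [[0.623, -0.091, 0.103, 0.007], [0.626, -0.178, 0.073, 0.008], [0.526, -0.12, 0.11, 0.194], [0.525, -0.044, 0.132, 0.177]]
2 [[0.617, -0.085, 0.124, 0.012], [0.619, -0.17, 0.096, 0.002], [0.523, -0.116, 0.129, 0.184], [0.522, -0.041, 0.15, 0.168]]
3 [[0.528, -0.064, 0.145, 0.185], [0.523, -0.146, 0.118, 0.183], [0.432, -0.143, 0.099, 0.003], [0.437, -0.061, 0.125, 0.0]]
```

```bash
python3 -m jog '[[[33,40,0,0],[33,40,0,0],[33,40,0,0],[33,40,0,0],[33,40,0,0],[33,40,0,0],[33,40,0,0],[33,40,0,0]]]' 100 20; python3 -m jog '[[[0,50,0,3.25],[0,50,0,3.25],[0,50,0,3.25],[0,50,0,3.25],[0,50,0,3.25],[0,50,0,3.25],[0,50,0,3.25],[0,50,0,3.25]]]'
```

```text
t: 1.1
tcp_pos: [0.4175, -0.2846, 0.4045]
tool_rot: [0.789, -0.615, -0.0, -0.0]
force: [0.3, -0.8, 0.1]
finger_gap: 1.003
t: 2.1
tcp_pos: [0.4164, 0.1155, 0.4046]
tool_rot: [0.907, -0.421, 0.0, 0.0]
force: [0.2, -0.8, 0.5]
finger_gap: 0.997
```

```bash
python3 -m jog '[[[8,36,-20,0],[8,36,-20,0],[8,36,-20,0],[8,36,-20,0],[9,36,-20,0],[9,36,-20,0],[0,0,-20,0],[0,0,0,0]]]'
python3 - <<'E'
from h import *
s=manip.sense(); print(s['tcp_pos'],s['tool_rot'])
t=manip.snapshot('top')[:,:,::-1];v=manip.snapshot('side')[:,:,::-1]
W=np.hstack([crop(t,190,190,110,110,3.6),crop(v,330,170,110,110,3.6)]);cv2.imwrite('pics/c2.png',W)
E
```

```text
t: 3.1
tcp_pos: [0.4658, 0.33, 0.2628]
tool_rot: [0.907, -0.421, -0.002, 0.002]
force: [0.1, -0.1, 0.1]
finger_gap: 1.001
[0.46580217 0.33001753 0.2628373 ] [ 0.90700257 -0.42111802 -0.00157711  0.00186112]
```

View pics/c2.png

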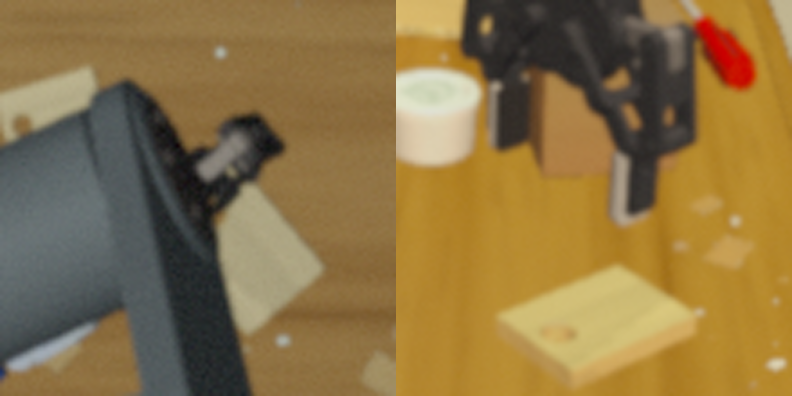

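The fingers straddle the top end with the yaw aligned: the right finger is at crop (635,190) above the plate in the side view. I'll descend and grip.

```bash
python3 -m jog '[[[1,1,-20,0],[0,0,-20,0],[0,0,-20,0],[0,0,-15,0],[0,0,-10,0],[0,0,-6,0],[0,0,0,0],[0,0,0,0]]]'; python3 -m jog '[[[0,0,0,0],[0,0,0,0],[0,0,0,0],[0,0,0,0],[0,0,0,0],[0,0,0,0],[0,0,0,0],[0,0,0,0]]]' 50 20
python3 - <<'E'
from h import *
t=manip.snapshot('top')[:,:,::-1];v=manip.snapshot('side')[:,:,::-1]
W=np.hstack([crop(t,190,190,110,110,3.6),crop(v,330,200,110,110,3.6)]);cv2.imwrite('pics/c3.png',W)
E
```

```text
t: 4.2
tcp_pos: [0.4679, 0.3311, 0.1741]
tool_rot: [0.907, -0.421, 0.0, -0.0]
force: [0.2, 0.4, 0.3]
finger_gap: 1.0
t: 5.2
tcp_pos: [0.4679, 0.3311, 0.1743]
tool_rot: [0.907, -0.421, 0.0, -0.0]
force: [-0.4, 0.9, 5.4]
finger_gap: 0.714
```

View pics/c3.png

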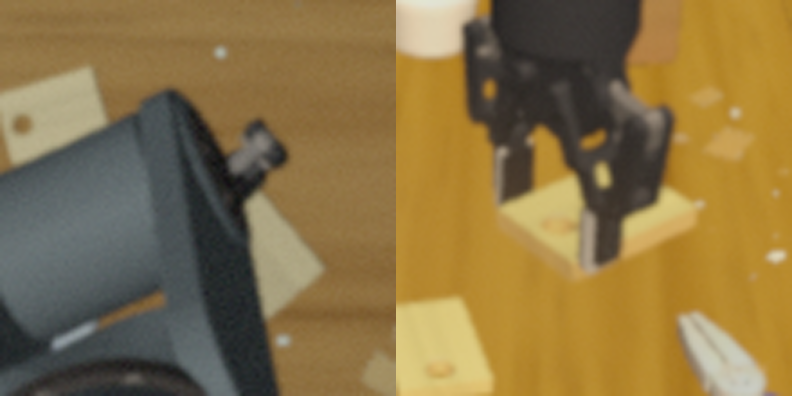

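```bash
python3 -m jog '[[[0,0,0,0],[0,0,0,0],[0,0,0,0],[0,0,-2,0],[0,0,-2,0],[0,0,-1,0],[0,0,0,0],[0,0,0,0]]]' 80 20;python3 -m jog '[[[0,0,0,0],[0,0,0,0],[0,0,0,0],[0,0,0,0],[0,0,0,0],[0,0,0,0],[0,0,0,0],[0,0,0,0]]]' 50 20
```

```text
t: 6.3
tcp_pos: [0.4677, 0.331, 0.1687]
tool_rot: [0.907, -0.421, 0.0, -0.0]
force: [0.3, -0.3, 0.1]
finger_gap: 0.799
t: 7.3
tcp_pos: [0.4678, 0.331, 0.1689]
tool_rot: [0.907, -0.422, 0.0, -0.0]
force: [0.1, -1.8, 4.5]
finger_gap: 0.719
```

```bash
python3 -m jog '[[[-0.8,-0.7,6.8,0],[-1.3,-1.1,6.7,0],[-1.8,-1.5,6.5,0],[-2.3,-1.9,6.2,0],[-2.8,-2.3,5.9,0],[-3.2,-2.7,5.6,0],[-3.6,-3.1,5.2,0],[-4,-3.4,4.7,0]]]';  python3 - <<'E'
from h import *
s=manip.sense();print(s['force'],s['finger_gap'])
v=manip.snapshot('side')[:,:,::-1]
cv2.imwrite('pics/c4.png',crop(v,330,200,110,110,4))
E
```

```text
t: 8.3
tcp_pos: [0.4476, 0.314, 0.2167]
tool_rot: [0.907, -0.422, 0.0, -0.0]
force: [-1.0, -0.2, -0.9]
finger_gap: 0.716
[-0.96620427 -0.2012563  -0.85975956] 0.7162587289570091
```

View pics/c4.png

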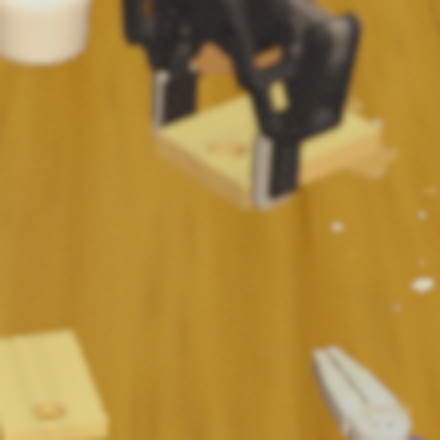

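The picture shows the divider still level. The pads' friction carried it flat, so gravity alone won't swing it. New plan: grip it near the foot, lever the top part up over the bench's front edge, then press the foot flat on the bench. First I'll turn it to lie along x, set it down and find the edge.

```bash
python3 -m jog '[[[0,0,0,-5],[0,0,0,-5],[0,0,0,-5],[0,0,0,-5],[0,0,0,-5],[0,0,0,-5],[0,0,0,-5],[0,0,0,-5]]]'; python3 -m jog '[[[0,0,-12,0],[0,0,-12,0],[0,0,-12,0],[0,0,-7,0],[0,0,-4,0],[0,0,0,0],[0,0,0,0],[0,0,0,0]]]'; python3 -m jog '[[[0,0,0,0],[0,0,0,0],[0,0,0,0],[0,0,20,0],[0,0,30,0],[0,0,40,0],[0,0,0,0],[0,0,0,0]]]' 100
python3 - <<'E'
from h import *
np.set_printoptions(precision=4,suppress=True)
s=manip.sense();print(s['tcp_pos'])
t=manip.snapshot('top')[:,:,::-1];v=manip.snapshot('side')[:,:,::-1]
W=np.hstack([crop(t,190,220,130,130,3),crop(v,300,140,200,130,2)[:, :400]]) if 0 else None
a=crop(t,190,220,130,130,3.04);b=crop(v,330,190,130,130,3.04)
cv2.imwrite('pics/c5.png',np.hstack([a,b])); 
g=cv2.cvtColor(t,cv2.COLOR_BGR2GRAY)
for u in (240,260,280,310):
    col=g[:,u].astype(int); k=300+np.argmax(np.abs(np.diff(col[300:345]))); print(u,k,plane('top',[[u,k+.5]],0)[0])
E
```

```text
t: 9.35
tcp_pos: [0.4478, 0.3142, 0.2163]
tool_rot: [-0.707, 0.707, 0.0, -0.0]
force: [0.1, -0.1, 0.4]
finger_gap: 0.717
t: 10.35
tcp_pos: [0.448, 0.3143, 0.1694]
tool_rot: [0.708, -0.706, 0.0, -0.0]
force: [0.6, 0.7, -1.2]
finger_gap: 0.717
t: 11.35
tcp_pos: [0.4476, 0.3141, 0.2591]
tool_rot: [0.708, -0.706, -0.0, 0.0]
force: [-0.4, 0.4, -0.1]
finger_gap: 0.999
[0.4476 0.3141 0.2591]
240 333 [0.2808 0.3495 0.    ]
260 328 [0.2913 0.3056 0.    ]
280 329 [0.2889 0.2617 0.    ]
310 330 [0.2864 0.196  0.    ]
```

View pics/c5.png

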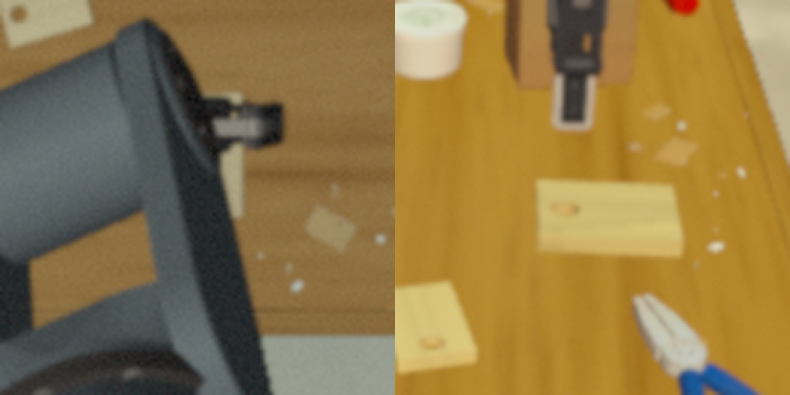

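```bash
python3 - <<'E'
from h import *
np.set_printoptions(precision=4,suppress=True)
f=lambda x,y:[330+(x-395)/3.04,190+y/3.04]
print(plane('side',[f(682,255),f(539,251)],0)); print(plane('side',[f(682,234),f(539,231),f(538,180),f(671,185)],.012))
print('edge',plane('side',[f(790,230),f(735,100)],0))
E
python3 -m jog '[[[-12,0,0,0],[-12,0,0,0],[-12,0,0,0],[-12,0,-20,0],[-12,0,-30,0],[0,0,-25,0],[0,0,-15,0],[0,0,0,0]]]'
```

```text
[[0.3725 0.3427 0.    ]
 [0.4603 0.3454 0.    ]]
[[0.3731 0.3375 0.012 ]
 [0.4608 0.3412 0.012 ]
 [0.4608 0.2827 0.012 ]
 [0.3742 0.282  0.012 ]]
edge [[0.3012 0.3104 0.    ]
 [0.3113 0.1412 0.    ]]
t: 12.45
tcp_pos: [0.3875, 0.3142, 0.1686]
tool_rot: [0.708, -0.706, -0.0, 0.001]
force: [-0.6, -0.1, 0.1]
finger_gap: 1.006
```

```bash
python3 -m jog '[[[0,0,0,0],[0,0,0,0],[0,0,0,0],[0,0,0,0],[0,0,8,0],[0,0,12,0],[0,0,10,0],[0,0,0,0]]]' 50 25;  python3 -m jog '[[[-18,0,0,0],[-20,0,0,0],[-20,0,0,0],[-20,0,0,0],[-20,0,0,0],[-20,0,0,0],[-16,0,0,0],[-8,0,0,0]]]'
python3 - <<'E'
from h import *
t=manip.snapshot('top')[:,:,::-1];v=manip.snapshot('side')[:,:,::-1]
a=crop(t,190,250,130,130,3.04);b=crop(v,370,150,130,130,3.04)
cv2.imwrite('pics/c6.png',np.hstack([a,b]));
E
```

```text
t: 13.45
tcp_pos: [0.3882, 0.3144, 0.2004]
tool_rot: [0.708, -0.706, 0.0, -0.001]
force: [-0.4, -0.2, -0.6]
finger_gap: 0.714
t: 14.45
tcp_pos: [0.2447, 0.3142, 0.1993]
tool_rot: [0.708, -0.706, -0.0, 0.0]
force: [1.0, -0.6, -0.9]
finger_gap: 0.717
```

View pics/c6.png

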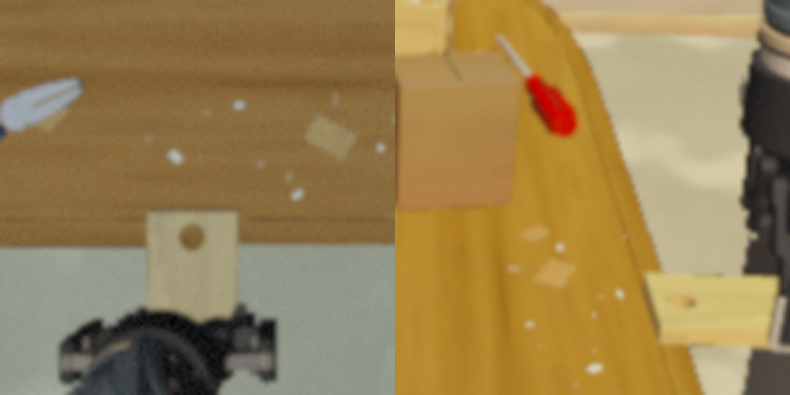

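```bash
python3 -m jog '[[[0,0,-15,0],[0,0,-15,0],[0,0,-7,0],[0.5,0,-7,0],[2,0,-7,0],[3,0,-6.5,0],[4.3,0,-5.7,0],[0,0,0,0]]]'
python3 - <<'E'
from h import *
t=manip.snapshot('top')[:,:,::-1];v=manip.snapshot('side')[:,:,::-1]
a=crop(t,190,250,130,130,3.04);b=crop(v,370,150,130,130,3.04)
cv2.imwrite('pics/c7.png',np.hstack([a,b]));
E
```

```text
t: 15.55
tcp_pos: [0.2545, 0.3138, 0.136]
tool_rot: [0.708, -0.706, -0.0, 0.002]
force: [-5.0, 1.7, 1.1]
finger_gap: 0.715
```

View pics/c7.png

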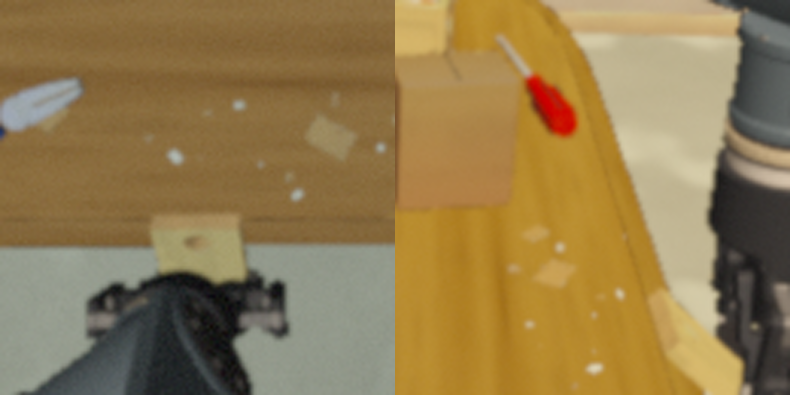

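Levering works: the side view at crop (700,345) shows about 45–50° of tilt. I'll continue.

```bash
python3 -m jog '[[[3,0,-3,0],[3,0,-2,0],[3,0,-2,0],[3,0,-2,0],[2,0,-1,0],[1,0,0,0],[0,0,0,0],[0,0,0,0]]]'
python3 - <<'E'
from h import *
t=manip.snapshot('top')[:,:,::-1];v=manip.snapshot('side')[:,:,::-1]
a=crop(t,190,250,130,130,3.04);b=crop(v,370,150,130,130,3.04)
cv2.imwrite('pics/c8.png',np.hstack([a,b]));
E
```

```text
t: 16.65
tcp_pos: [0.2653, 0.3126, 0.1267]
tool_rot: [0.709, -0.705, -0.002, 0.007]
force: [-19.4, 10.3, 7.2]
finger_gap: 0.719
```

View pics/c8.png

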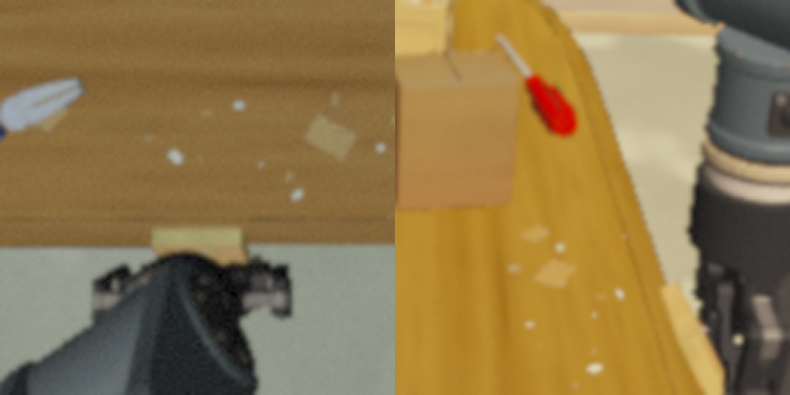

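About 70° now, and the contact force is rising (19 N), so I'll back off, lift, carry it over the bench and measure the tilt numerically.

```bash
python3 -m jog '[[[-6,0,0,0],[-10,0,3,0],[0,0,20,0],[0,0,25,0],[0,0,25,0],[0,0,25,0],[0,0,15,0],[0,0,0,0]]]'; python3 -m jog '[[[20,0,0,0],[25,0,0,0],[25,0,0,0],[25,0,0,0],[25,0,0,0],[20,0,0,0],[6,0,0,0],[0,0,0,0]]]'
python3 - <<'E'
from h import *
np.set_printoptions(precision=1,suppress=True)
s=manip.sense(); p=s['tcp_pos']; print(p*1000)
v=manip.snapshot('side')[:,:,::-1]; cv2.imwrite('pics/s9.png',v)
P=p-[0,0,.1625]
pr=proj('side',[P,P+[0,.031,0],P+[0,0,.07]]); print(pr)
g=cv2.GaussianBlur(v,(3,3),0); u0,v0=pr[1].astype(int)
hsv=cv2.cvtColor(g,cv2.COLOR_BGR2HSV)
m=((hsv[:,:,0]>15)&(hsv[:,:,0]<35)&(g[:,:,0]>85)).astype(np.uint8)
r=np.zeros_like(m); r[v0-70:v0+40,u0-60:u0+40]=m[v0-70:v0+40,u0-60:u0+40]
n,l,st,ce=cv2.connectedComponentsWithStats(r)
for i in range(1,n):
    if st[i,4]>60:
        c=cv2.findContours((l==i).astype(np.uint8),0,1)[0][0]; print(st[i],cv2.minAreaRect(c),cv2.approxPolyDP(c,2,True).reshape(-1,2).tolist())
E
```

```text
t: 17.75
tcp_pos: [0.2553, 0.3145, 0.2401]
tool_rot: [0.708, -0.706, 0.0, -0.002]
force: [0.0, -0.7, -0.8]
finger_gap: 0.715
t: 18.75
tcp_pos: [0.4011, 0.3139, 0.2384]
tool_rot: [0.708, -0.707, -0.0, 0.001]
force: [-0.5, -0.2, -0.6]
finger_gap: 0.715
[401.1 313.9 238.4]
[[411.  230.5]
 [412.4 239.2]
 [414.  196.6]]
[352 169  15  13 184] ((359.0, 175.0), (12.0, 14.0), 90.0) [[352, 169], [352, 180], [366, 180], [366, 169]]
[436 169  16  52 476] ((443.5, 194.5), (51.0, 15.0), 90.0) [[439, 169], [436, 177], [451, 220], [451, 169]]
[373 173  25   6 105] ((385.0, 175.5), (5.0, 24.0), 90.0) [[373, 175], [374, 178], [397, 177], [393, 173], [391, 176], [384, 173]]
[390 189  32  56 520] ((405.208251953125, 216.19015502929688), (59.60748291015625, 17.63602638244629), 66.37062072753906) [[393, 189], [390, 191], [392, 208], [406, 231], [407, 242], [416, 244], [421, 240], [420, 228], [417, 240], [409, 239], [410, 227], [406, 223], [406, 213], [396, 190]]
[415 188   9  18  71] ((418.14996337890625, 196.44998168945312), (16.760072708129883, 7.589466571807861), 71.56505584716797) [[417, 188], [415, 199], [419, 205], [423, 199], [420, 194], [417, 195], [420, 192]]
```

Run:
```python
from h import *
o,D=ray('side',[[392,208],[406,231],[407,242],[416,244]])
for d in D: print((o+d*((.345-o[1])/d[1]))*1000)
v=cv2.imread('pics/s9.png');cv2.imwrite('pics/c9.png',crop(v,360,165,80,95,6))
```

```text
[441.07217308 345.         137.31118512]
[413.73751414 345.          92.39758467]
[410.28018119 345.          69.65484509]
[393.95086754 345.          66.20738447]
```

View pics/c9.png

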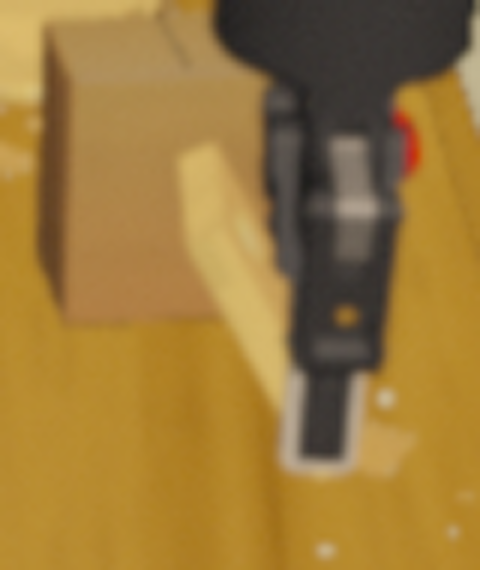

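The crop shows the divider at about 60°, with its top leaning away from the gripper. That isn't steep enough to right itself when pressed, so I'll lever again at the bench edge, lower down for more angle.

```bash
python3 -m jog '[[[-20,0,0,0],[-25,0,0,0],[-25,0,0,0],[-25,0,0,0],[-25,0,0,0],[-25,0,0,0],[-18,0,0,0],[0,0,0,0]]]'; python3 -m jog '[[[0,0,-15,0],[0,0,-22,0],[0,0,-25,0],[0,0,-25,0],[0,0,-22,0],[0,0,-12,0],[0,0,-5,0],[0,0,0,0]]]';  python3 -m jog '[[[3,0,0,0],[4,0,0,0],[4,0,0,0],[4,0,0,0],[4,0,0,0],[4,0,0,0],[3,0,0,0],[0,0,0,0]]]'
```

```text
t: 19.8
tcp_pos: [0.2361, 0.314, 0.2392]
tool_rot: [0.709, -0.706, -0.0, 0.001]
force: [0.5, -1.4, -0.8]
finger_gap: 0.72
t: 20.8
tcp_pos: [0.238, 0.3144, 0.1132]
tool_rot: [0.708, -0.706, 0.0, -0.0]
force: [0.6, -0.4, -1.1]
finger_gap: 0.716
t: 21.8
tcp_pos: [0.2593, 0.3123, 0.1134]
tool_rot: [0.709, -0.705, -0.001, 0.007]
force: [-12.3, 4.1, 3.3]
finger_gap: 0.72
```

```bash
python3 -m jog '[[[-8,0,0,0],[-12,0,0,0],[0,0,20,0],[0,0,25,0],[0,0,25,0],[0,0,25,0],[0,0,25,0],[0,0,5,0]]]'; python3 -m jog '[[[20,0,0,0],[25,0,0,0],[25,0,0,0],[25,0,0,0],[25,0,0,0],[25,0,0,0],[12,0,0,0],[0,0,0,0]]]'
cat > tilt.py <<'E'
from h import *
import sys
def wood(v):
    # pale plywood: red-minus-blue chroma ratio lower than bench, lighter than kraft
    g=cv2.GaussianBlur(v,(3,3),0).astype(int); return g
s=manip.sense(); p=s['tcp_pos']; print((p*1000).round(1),s['force'].round(1))
v=manip.snapshot('side')[:,:,::-1].copy(); cv2.imwrite('pics/%s.png'%sys.argv[1],v)
P=p-[0,0,.1625]; Y=P[1]+.031
for th in (50,55,60,65,70,75,80,85,90):
    c,sn=np.cos(np.radians(th)),np.sin(np.radians(th))
    q=[[P[0]+s_*c+6e-3*sn*k,Y,P[2]+s_*sn-6e-3*c*k] for s_ in (.035,.06,.074) for k in (-.6,0,.6)]
    u=proj('side',q); print(th,[tuple(int(x) for x in v[int(round(b)),int(round(a))]) for a,b in u][1::3])
# scan: at height along the near edge plane, list pixels vs x
for dz in (.045,.055,.065):
    xs=np.arange(-.03,.07,.003); u=proj('side',[[P[0]+x,Y,P[2]+dz] for x in xs])
    print('dz',dz,' '.join(f"{x*1000:.0f}:{'/'.join(str(int(k)) for k in v[int(round(b)),int(round(a))])}" for x,(a,b) in zip(xs,u)))
E
python3 tilt.py s10
```

```text
t: 22.8
tcp_pos: [0.2437, 0.3145, 0.2392]
tool_rot: [0.708, -0.706, 0.0, -0.002]
force: [0.1, 0.0, -0.0]
finger_gap: 0.716
t: 23.8
tcp_pos: [0.4017, 0.314, 0.2372]
tool_rot: [0.708, -0.707, -0.0, 0.0]
force: [0.1, -0.2, -1.2]
finger_gap: 0.715
[401.7 314.  237.2] [ 0.1 -0.2 -1.2]
50 [(42, 133, 179), (69, 125, 175), (69, 128, 176)]
55 [(93, 172, 205), (67, 126, 176), (69, 127, 175)]
60 [(105, 182, 213), (102, 176, 207), (94, 167, 198)]
65 [(106, 180, 210), (107, 182, 213), (104, 180, 210)]
70 [(78, 128, 153), (95, 166, 202), (100, 168, 200)]
75 [(55, 68, 79), (74, 110, 138), (67, 114, 145)]
80 [(50, 54, 58), (61, 64, 69), (62, 65, 70)]
85 [(69, 76, 82), (47, 50, 54), (50, 53, 55)]
90 [(77, 84, 91), (55, 59, 64), (65, 72, 80)]
dz 0.045 -30:49/140/184 -27:49/142/185 -24:49/142/186 -21:44/138/182 -18:45/130/173 -15:50/73/95 -12:45/49/52 -9:53/70/89 -6:44/93/128 -3:45/101/136 -0:46/57/68 3:46/50/55 6:49/52/55 9:47/50/56 12:71/121/154 15:98/171/204 18:104/179/211 21:107/183/214 24:106/182/212 27:102/179/209 30:80/152/189 33:59/122/168 36:55/119/167 39:60/120/169 42:59/120/169 45:59/120/169
[... 354 characters left out ...]
/209 24:106/182/213 27:105/180/210 30:100/175/204 33:90/160/195 36:78/143/184 39:69/128/176 42:70/129/177 45:69/128/176 48:69/127/176 51:70/127/176 54:71/129/177 57:71/129/177 60:70/129/176 63:70/128/176 66:71/129/176 69:69/128/174
dz 0.065 -30:45/139/183 -27:47/139/184 -24:45/136/180 -21:43/136/179 -18:46/127/168 -15:48/67/82 -12:47/51/54 -9:67/75/83 -6:77/86/95 -3:76/86/95 -0:63/71/79 3:48/51/56 6:47/50/54 9:49/51/56 12:72/76/82 15:74/81/90 18:70/97/121 21:97/164/195 24:98/167/200 27:103/178/210 30:105/180/211 33:102/176/206 36:98/172/202 39:87/153/190 42:75/137/179 45:70/128/174 48:70/127/174 51:69/127/173 54:70/128/174 57:70/129/174 60:71/129/174 63:71/129/174 66:71/130/175 69:70/129/173
```

Now about 65°. I'll lower the foot corner to the bench, then press while dragging toward −x to square it up.

```bash
python3 -m jog '[[[0,0,-15,0],[0,0,-15,0],[0,0,-15,0],[0,0,-7,0],[0,0,-3,0],[0,0,-3,0],[0,0,-1,0],[0,0,0,0]]]'; python3 -m jog '[[[0,0,-1,0],[-2,0,-1,0],[-2,0,-1,0],[-2,0,-0.5,0],[-2,0,-0.5,0],[-2,0,-0.5,0],[-2,0,0,0],[-2,0,0,0]]]'; python3 tilt.py s11 | grep -v dz
```

```text
t: 24.85
tcp_pos: [0.4008, 0.3143, 0.1793]
tool_rot: [0.708, -0.706, 0.0, -0.0]
force: [-0.1, -0.4, -0.3]
finger_gap: 0.715
t: 25.85
tcp_pos: [0.3867, 0.3143, 0.1747]
tool_rot: [0.708, -0.706, 0.0, -0.0]
force: [1.3, 0.6, -0.1]
finger_gap: 0.714
[386.7 314.3 174.7] [ 1.3  0.6 -0.1]
50 [(37, 120, 168), (45, 137, 182), (34, 129, 177)]
55 [(89, 167, 202), (47, 136, 181), (43, 138, 183)]
60 [(105, 183, 214), (98, 174, 205), (96, 172, 202)]
65 [(106, 180, 210), (108, 185, 215), (105, 181, 211)]
70 [(94, 161, 189), (94, 167, 203), (108, 174, 202)]
75 [(51, 61, 71), (77, 112, 140), (82, 136, 170)]
80 [(50, 55, 61), (71, 79, 88), (62, 67, 71)]
85 [(52, 58, 64), (46, 51, 54), (50, 54, 58)]
90 [(63, 68, 76), (53, 59, 64), (80, 88, 97)]
```

```bash
python3 -m jog '[[[0,0,-1,0],[0,0,-1,0],[-2,0,-1,0],[-2,0,-0.5,0],[-2,0,-0.5,0],[-2,0,0,0],[-2,0,0,0],[0,0,0,0]]]'; python3 -m jog '[[[0,0,-1,0],[-2,0,-1,0],[-2,0,-1,0],[-2,0,-0.5,0],[-2,0,-0.5,0],[-2,0,0,0],[-2,0,0,0],[-2,0,0,0]]]'; python3 tilt.py s12 | grep -v dz
```

```text
t: 26.9
tcp_pos: [0.3817, 0.3149, 0.1742]
tool_rot: [0.708, -0.706, 0.004, -0.008]
force: [9.6, -7.6, 23.8]
finger_gap: 0.719
t: 27.9
tcp_pos: [0.374, 0.3164, 0.1739]
tool_rot: [0.709, -0.705, 0.008, -0.018]
force: [18.3, -10.9, 47.3]
finger_gap: 0.715
[374.  316.4 173.9] [ 18.3 -10.9  47.3]
50 [(92, 172, 205), (29, 115, 164), (37, 131, 178)]
55 [(109, 186, 214), (86, 164, 198), (53, 132, 175)]
60 [(106, 181, 209), (109, 186, 214), (100, 176, 204)]
65 [(68, 107, 128), (109, 184, 214), (105, 183, 213)]
70 [(53, 65, 73), (84, 148, 185), (97, 162, 195)]
75 [(49, 55, 58), (75, 82, 90), (71, 82, 93)]
80 [(63, 68, 76), (46, 47, 50), (45, 47, 52)]
85 [(59, 65, 71), (52, 54, 58), (58, 61, 66)]
90 [(62, 66, 72), (65, 73, 79), (91, 102, 112)]
```

The pads grip too firmly to rotate this way (47 N up, no rotation), so the earlier edge forces came from the divider itself. I'll go back to the edge with 20 N grip and push farther.

```bash
python3 -m jog '[[[0,0,10,0],[0,0,20,0],[0,0,25,0],[0,0,15,0],[-20,0,0,0],[-25,0,0,0],[-25,0,0,0],[-20,0,0,0]]]' 50 20; python3 -m jog '[[[-20,0,0,0],[-10,0,0,0],[-3,0,0,0],[0,0,-15,0],[0,0,-25,0],[0,0,-25,0],[0,0,-25,0],[0,0,-15,0]]]'
```

```text
t: 28.95
tcp_pos: [0.27, 0.3136, 0.2359]
tool_rot: [0.708, -0.706, -0.0, 0.002]
force: [0.5, 0.3, -1.9]
finger_gap: 0.716
t: 29.95
tcp_pos: [0.2408, 0.3147, 0.1303]
tool_rot: [0.708, -0.706, 0.0, -0.001]
force: [0.4, -0.1, -0.7]
finger_gap: 0.716
```

```bash
python3 -m jog '[[[0,0,-12,0],[0,0,-8,0],[0,0,0,0],[5,0,0,0],[5,0,0,0],[5,0,0,0],[5,0,0,0],[0,0,0,0]]]'; python3 -m jog '[[[2,0,0,0],[2,0,0,0],[2,0,0,0],[1,0,0,0],[0,0,0,0],[0,0,0,0],[0,0,0,0],[0,0,0,0]]]'
```

```text
t: 30.95
tcp_pos: [0.2577, 0.3134, 0.1122]
tool_rot: [0.708, -0.706, -0.001, 0.003]
force: [-6.8, 2.3, 4.4]
finger_gap: 0.718
t: 31.95
tcp_pos: [0.261, 0.312, 0.1121]
tool_rot: [0.709, -0.705, -0.002, 0.008]
force: [-16.8, 7.4, 3.0]
finger_gap: 0.719
```

```bash
python3 -m jog '[[[1,0,0,0],[1,0,0,0],[1,0,0,0],[1,0,0,0],[0,0,0,0],[0,0,0,0],[0,0,0,0],[0,0,0,0]]]'
python3 - <<'E'
from h import *
v=manip.snapshot('side')[:,:,::-1].copy(); t=manip.snapshot('top')[:,:,::-1].copy()
cv2.imwrite('pics/s13.png',v);cv2.imwrite('pics/t13.png',t)
p=manip.sense()['tcp_pos'];P=p-[0,0,.1625];Y=P[1]+.031
for dz in (.055,.062,.069):
    xs=np.arange(-.03,.06,.003); u=proj('side',[[P[0]+x,Y,P[2]+dz] for x in xs])
    print('dz',dz,' '.join(f"{x*1000:.0f}:{'/'.join(str(int(k)) for k in v[int(round(b)),int(round(a))])}" for x,(a,b) in zip(xs,u)))
E
```

```text
t: 32.95
tcp_pos: [0.263, 0.3114, 0.112]
tool_rot: [0.709, -0.705, -0.002, 0.011]
force: [-23.8, 11.2, 1.8]
finger_gap: 0.715
dz 0.055 -30:68/76/83 -27:59/65/71 -24:50/52/58 -21:48/51/56 -18:55/59/64 -15:65/70/77 -12:62/68/73 -9:53/58/62 -6:50/54/57 -3:45/47/52 -0:35/37/41 3:47/50/53 6:68/70/76 9:56/61/65 12:53/68/81 15:98/168/198 18:109/185/216 21:108/184/214 24:103/178/208 27:66/147/186 30:42/129/174 33:38/128/173 36:41/131/176 39:44/136/179 42:46/138/180 45:43/134/177 48:45/137/182 51:41/135/180 54:37/133/179 57:41/136/181
dz 0.062 -30:65/74/81 -27:61/69/75 -24:50/52/56 -21:58/64/70 -18:75/83/92 -15:89/99/110 -12:82/92/102 -9:66/73/81 -6:49/51/56 -3:38/41/43 -0:33/34/38 3:59/62/68 6:68/72/78 9:70/73/79 12:65/68/74 15:55/65/75 18:94/163/195 21:104/181/212 24:103/178/208 27:99/172/203 30:68/148/187 33:45/131/175 36:38/127/173 39:41/132/176 42:44/136/180 45:47/137/180 48:46/133/176 51:42/136/181 54:38/133/179 57:41/133/179
dz 0.069 -30:69/78/84 -27:57/63/68 -24:54/58/62 -21:63/68/74 -18:92/103/115 -15:115/129/142 -12:111/124/136 -9:74/82/89 -6:62/66/72 -3:52/56/60 -0:38/43/46 3:77/99/107 6:137/170/180 9:70/80/87 12:67/70/76 15:51/55/60 18:38/46/55 21:90/153/182 24:106/181/212 27:104/179/209 30:101/176/204 33:84/162/195 36:56/139/179 39:39/126/171 42:42/131/176 45:45/136/179 48:47/137/178 51:42/128/173 54:44/135/180 57:35/131/178
```

```bash
python3 -m jog '[[[1,0,0,0],[1,0,0,0],[0,0,0,0],[0,0,0,0],[0,0,0,0],[0,0,0,0],[0,0,0,0],[0,0,0,0]]]' 50 20
python3 - <<'E'
from h import *
s=manip.sense();print(s['force'],s['ft_torque'],s['q'])
E
```

```text
t: 34.05
tcp_pos: [0.2636, 0.3112, 0.1121]
tool_rot: [0.71, -0.704, -0.003, 0.013]
force: [-27.6, 13.8, 2.9]
finger_gap: 0.72
[-27.6202098   13.75666778   2.90676744] [1.61540589 3.16784073 0.19138727] [0.59214464 0.903868   2.11753167 0.00220641 0.14670186 2.15310052]
```

The force/torque readings put the contact on the divider itself: its long top end is jammed against the palm. So it has to be gripped closer to its top. I'll lay it down, regrip about 57 mm from the foot, tilt it over the edge, turn it half round and finish upright with the bench edge pushing on its foot.

```bash
python3 -m jog '[[[-10,0,0,0],[-8,0,15,0],[0,0,30,0],[0,0,35,0],[20,0,0,0],[25,0,0,0],[25,0,-8,0],[8,0,-8,0]]]';python3 -m jog '[[[0,0,-1,0],[0,0,0,0],[0,0,0,0],[0,0,0,0],[0,0,0,0],[0,0,0,0],[0,0,0,0],[0,0,0,0]]]' 85
python3 - <<'E'
from h import *
np.set_printoptions(precision=4,suppress=True)
v=manip.snapshot('side')[:,:,::-1].copy();cv2.imwrite('pics/s14.png',v)
b=cv2.imread('pics/side0.png')
g=cv2.GaussianBlur(v,(3,3),0); m=((g[:,:,0]>80)&(g[:,:,2]>175)).astype(np.uint8)
r=np.zeros_like(m); r[225:300,370:470]=m[225:300,370:470]
n,l,st,ce=cv2.connectedComponentsWithStats(r)
for i in range(1,n):
    if st[i,4]>40:
        c=cv2.findContours((l==i).astype(np.uint8),0,1)[0][0]; q=cv2.approxPolyDP(c,1.5,True).reshape(-1,2); print(st[i],q.tolist()); print(plane('side',q,.012)[:,:2].tolist())
E
```

```text
t: 35.05
tcp_pos: [0.3358, 0.3144, 0.1753]
tool_rot: [0.707, -0.707, 0.001, -0.002]
force: [-1.0, -0.1, -0.6]
finger_gap: 0.717
t: 36.05
tcp_pos: [0.3327, 0.3142, 0.1746]
tool_rot: [0.708, -0.706, 0.0, -0.0]
force: [-0.8, 0.6, -0.3]
finger_gap: 0.849
[463 225   7  50 234] [[464, 225], [466, 237], [463, 252], [469, 274], [469, 225]]
[[0.2683969431349013, 0.1692042389316415], [0.274066392378932, 0.22102356190166894], [0.29127247363803277, 0.27995547535495635], [0.29415452388446195, 0.35383586483366714], [0.2573581549055152, 0.16838680795043548]]
[418 236  10   8  46] [[422, 236], [418, 241], [424, 243], [427, 238]]
[[0.3658255465961855, 0.22381187283675585], [0.3761595336337773, 0.24473228040747086], [0.3646594876522764, 0.2516835357396763], [0.35626012956361636, 0.23123255582477265]]
[ 394  250   63   26 1155] [[394, 250], [396, 272], [429, 275], [453, 275], [456, 265], [455, 272], [452, 275], [446, 275], [443, 272], [444, 264], [442, 265], [438, 252]]
[[0.4271175622440442, 0.28298777689815846], [0.4268661838318678, 0.3576913644054378], [0.3674826265311204, 0.3623640611859953], [0.32389036038402397, 0.35908941442689724], [0.31292993577688694, 0.32647802797138425], [0.3186636299328186, 0.3493964159424371], [0.3257086050949191, 0.3592238286210103], [0.33661419381644814, 0.3600340162273662], [0.34070530366281065, 0.3510346218155811], [0.33503982030838897, 0.3248152398389357], [0.3392955056452306, 0.3284395610743832], [0.3406873476800649, 0.28363253250844445]]
[408 286  22  14 172] [[408, 288], [413, 299], [429, 299], [414, 286]]
[[0.40838651995281444, 0.40372020990240276], [0.40220335436883314, 0.43307885044758865], [0.375413797694738, 0.43100168888462687], [0.3974922408183756, 0.3972050366179031]]
```

```bash
python3 -m jog '[[[8,0,0,0],[16,0,0,0],[18,0,0,0],[16,0,0,0],[6,0,0,0],[0,0,-2,0],[0,0,-2,0],[0,0,0,0]]]' 90; python3 -m jog '[[[0,0,0,0],[0,0,0,0],[0,0,0,0],[0,0,0,0],[0,0,10,0],[0,0,20,0],[-15,0,0,0],[-22,0,0,0]]]' 50 20
```

```text
t: 37.1
tcp_pos: [0.396, 0.3142, 0.1703]
tool_rot: [0.708, -0.706, -0.0, 0.001]
force: [-0.2, -0.5, -0.2]
finger_gap: 0.9
t: 38.1
tcp_pos: [0.359, 0.3141, 0.2008]
tool_rot: [0.708, -0.706, 0.0, -0.0]
force: [-0.5, -0.9, -1.1]
finger_gap: 0.717
```

```bash
python3 -m jog '[[[-22,0,0,0],[-22,0,0,0],[-22,0,0,0],[-20,0,0,0],[-12,0,-8,0],[0,0,-12,0],[0,0,-7,0],[0,0,-6,0]]]' ; python3 -m jog '[[[0,0,-5,0],[0,0,-6,0],[1,0,-6,0],[3,0,-6,0],[4,0,-5,0],[2,0,-2,0],[0,0,0,0],[0,0,0,0]]]'
python3 - <<'E'
from h import *
v=manip.snapshot('side')[:,:,::-1].copy();cv2.imwrite('pics/s15.png',v)
p=manip.sense()['tcp_pos'];P=p-[0,0,.1645];Y=P[1]+.031
for dz in (.010,.015,.020,.025,.03):
    xs=np.arange(-.03,.05,.003); u=proj('side',[[P[0]+x,Y,P[2]+dz] for x in xs])
    print('dz',dz,' '.join(f"{x*1000:.0f}:{'/'.join(str(int(k)) for k in v[int(round(b)),int(round(a))][[0,2]])}" for x,(a,b) in zip(xs,u)))
E
```

```text
t: 39.1
tcp_pos: [0.2619, 0.3142, 0.1671]
tool_rot: [0.708, -0.706, -0.0, 0.0]
force: [-3.1, 2.3, 6.8]
finger_gap: 0.719
t: 40.1
tcp_pos: [0.2692, 0.3135, 0.1381]
tool_rot: [0.708, -0.706, -0.001, 0.003]
force: [-10.9, 6.5, 10.0]
finger_gap: 0.718
dz 0.01 -30:65/82 -27:67/83 -24:67/81 -21:65/91 -18:80/158 -15:122/192 -12:115/159 -9:57/67 -6:51/60 -3:54/61 -0:51/58 3:79/101 6:147/182 9:98/142 12:73/157 15:34/173 18:33/172 21:39/175 24:48/180 27:46/181 30:42/173 33:43/173 36:42/182 39:40/177 42:39/178 45:41/182 48:44/185
dz 0.015 -30:68/83 -27:66/83 -24:65/81 -21:64/80 -18:65/82 -15:95/150 -12:93/127 -9:64/78 -6:53/60 -3:55/63 -0:52/58 3:90/116 6:148/184 9:125/166 12:137/193 15:88/177 18:33/172 21:37/173 24:42/176 27:47/180 30:44/174 33:44/167 36:43/180 39:40/180 42:38/177 45:42/181 48:43/183
dz 0.02 -30:65/82 -27:67/83 -24:64/81 -21:65/79 -18:63/79 -15:100/126 -12:100/127 -9:51/60 -6:50/57 -3:54/62 -0:51/58 3:58/72 6:142/177 9:106/165 12:99/194 15:111/195 18:38/171 21:34/171 24:37/174 27:44/180 30:43/180 33:43/174 36:42/172 39:44/181 42:39/178 45:38/179 48:43/183
dz 0.025 -30:68/82 -27:64/79 -24:61/74 -21:50/60 -18:51/60 -15:58/68 -12:68/85 -9:47/53 -6:47/53 -3:46/53 -0:47/53 3:84/108 6:148/184 9:122/164 12:100/199 15:98/202 18:86/195 21:46/177 24:40/173 27:41/176 30:46/181 33:47/182 36:43/173 39:44/180 42:42/180 45:39/179 48:41/181
dz 0.03 -30:67/83 -27:65/81 -24:57/69 -21:49/57 -18:57/65 -15:67/76 -12:66/77 -9:66/76 -6:69/82 -3:57/68 -0:45/52 3:70/88 6:103/132 9:94/149 12:104/209 15:104/208 18:99/204 21:96/202 24:54/179 27:42/174 30:43/177 33:47/181 36:45/178 39:44/174 42:45/181 45:40/179 48:41/179
```

```bash
python3 -m jog '[[[-10,0,0,0],[-7,0,20,0],[0,0,35,0],[0,0,40,10],[-3,0,0,10.5],[-3,0,0,10.5],[-3,0,0,10.5],[-3,0,0,10.5]]]' ; python3 -m jog '[[[-1,0,0,10.5],[0,0,0,10.5],[0,0,0,10.5],[0,0,0,10.5],[0,0,0,10.5],[0,0,0,10.5],[0,0,0,10.5],[0,0,0,10.5]]]'; python3 -m jog '[[[0,0,0,10.5],[0,0,0,10.5],[0,0,0,10.5],[0,0,0,10.5],[0,0,-8,2],[0,0,-12,0],[0,0,-12,0],[0,0,-4,0]]]'
```

```text
t: 41.15
tcp_pos: [0.243, 0.3143, 0.2324]
tool_rot: [0.947, -0.322, 0.0, -0.0]
force: [0.2, -0.4, 0.1]
finger_gap: 0.714
t: 42.15
tcp_pos: [0.2421, 0.3143, 0.2323]
tool_rot: [0.919, 0.394, 0.0, -0.0]
force: [-0.8, 0.3, -0.6]
finger_gap: 0.721
t: 43.15
tcp_pos: [0.2416, 0.3141, 0.1954]
tool_rot: [0.707, 0.708, -0.001, -0.0]
force: [-0.3, -0.1, -1.1]
finger_gap: 0.718
```

```bash
python3 -m jog '[[[6,0,0,0],[7,0,0,0],[7,0,0,0],[7,0,0,0],[6,0,0,0],[5,0,0,0],[4,0,0,0],[2,0,0,0]]]'
cat > up.py <<'E'
from h import *
import sys
v=manip.snapshot('side')[:,:,::-1].copy();cv2.imwrite('pics/%s.png'%sys.argv[1],v)
p=manip.sense()['tcp_pos'];P=p-[0,0,.1645];Y=P[1]+.031
for dz in (-.05,-.04,-.03,-.02,.02,.03):
    xs=np.arange(-.04,.041,.004); u=proj('side',[[P[0]+x,Y,P[2]+dz] for x in xs])
    print('dz',dz,' '.join(f"{x*1000:.0f}:{'/'.join(str(int(k)) for k in v[int(round(b)),int(round(a))][[0,2]])}" for x,(a,b) in zip(xs,u)))
E
python3 up.py s16
```

```text
t: 44.15
tcp_pos: [0.2801, 0.3116, 0.198]
tool_rot: [0.706, 0.708, -0.008, -0.002]
force: [-14.0, -0.7, 17.8]
finger_gap: 0.72
dz -0.05 -40:68/85 -36:66/81 -32:65/80 -28:63/78 -24:65/80 -20:69/88 -16:144/187 -12:170/214 -8:170/214 -4:170/214 -0:137/192 4:39/173 8:35/173 12:44/178 16:48/180 20:43/173 24:41/182 28:43/178 32:39/179 36:43/183 40:44/185
dz -0.04 -40:66/84 -36:65/80 -32:64/79 -28:66/80 -24:63/78 -20:69/87 -16:146/189 -12:170/214 -8:169/213 -4:164/212 -0:162/211 4:150/201 8:33/171 12:39/174 16:46/180 20:45/180 24:42/172 28:44/182 32:39/179 36:41/182 40:44/185
dz -0.03 -40:67/83 -36:68/82 -32:65/80 -28:64/79 -24:64/80 -20:64/81 -16:164/208 -12:170/214 -8:159/210 -4:110/211 -0:109/216 4:86/185 8:52/154 12:34/171 16:38/173 20:45/179 24:47/182 28:43/177 32:41/181 36:38/179 40:44/182
dz -0.02 -40:65/82 -36:66/81 -32:68/83 -28:63/80 -24:64/80 -20:89/119 -16:153/198 -12:153/201 -8:116/208 -4:108/215 -0:103/209 4:67/154 8:61/143 12:53/147 16:38/169 20:40/175 24:44/180 28:45/180 32:43/174 36:43/182 40:40/179
dz 0.02 -40:66/82 -36:66/82 -32:65/80 -28:65/80 -24:66/89 -20:93/183 -16:119/208 -12:63/78 -8:52/58 -4:52/60 -0:54/62 4:145/181 8:89/133 12:60/139 16:62/145 20:119/175 24:159/204 28:146/194 32:68/171 36:40/174 40:42/179
dz 0.03 -40:66/82 -36:65/81 -32:66/82 -28:64/79 -24:54/65 -20:51/72 -16:59/68 -12:62/70 -8:61/68 -4:49/55 -0:47/53 4:133/168 8:92/132 12:61/138 16:68/145 20:162/207 24:167/212 28:166/210 32:159/205 36:60/173 40:40/177
```

```bash
python3 -m jog '[[[-2,0,4,0],[0,0,4,0],[2,0,2,0],[4,0,0,0],[4,0,0,0],[4,0,0,0],[2,0,0,0],[0,0,0,0]]]' ; python3 up.py s17
```

```text
t: 45.2
tcp_pos: [0.2999, 0.3142, 0.2065]
tool_rot: [0.706, 0.708, -0.0, -0.0]
force: [0.8, 0.3, -0.7]
finger_gap: 0.716
dz -0.05 -40:64/81 -36:142/183 -32:169/214 -28:171/215 -24:171/214 -20:170/213 -16:136/191 -12:38/173 -8:38/173 -4:44/179 -0:47/181 4:44/173 8:43/180 12:38/177 16:40/181 20:44/184 24:44/185 28:42/183 32:40/179 36:41/181 40:47/185
dz -0.04 -40:64/81 -36:141/184 -32:170/214 -28:170/214 -24:169/214 -20:169/213 -16:166/211 -12:151/201 -8:51/173 -4:50/179 -0:65/189 4:82/199 8:62/183 12:48/182 16:37/179 20:42/183 24:47/185 28:44/184 32:41/183 36:40/179 40:43/184
dz -0.03 -40:63/80 -36:133/175 -32:161/206 -28:167/211 -24:168/213 -20:169/213 -16:167/211 -12:165/210 -8:142/198 -4:94/203 -0:108/215 4:110/216 8:97/200 12:54/167 16:43/182 20:40/180 24:43/183 28:45/186 32:44/184 36:41/183 40:37/179
dz -0.02 -40:65/80 -36:120/161 -32:155/200 -28:153/199 -24:152/198 -20:151/197 -16:151/197 -12:150/197 -8:138/197 -4:111/213 -0:110/216 4:108/214 8:62/145 12:63/143 16:57/156 20:45/180 24:40/180 28:46/185 32:48/186 36:46/184 40:40/182
dz 0.02 -40:63/79 -36:127/169 -32:149/194 -28:148/194 -24:152/198 -20:154/201 -16:111/210 -12:127/197 -8:52/61 -4:53/61 -0:54/63 4:70/89 8:139/176 12:71/133 16:61/145 20:60/152 24:43/179 28:44/178 32:41/174 36:43/184 40:47/184
dz 0.03 -40:65/82 -36:126/170 -32:148/193 -28:149/195 -24:139/184 -20:62/81 -16:50/62 -12:53/63 -8:51/58 -4:60/68 -0:50/56 4:79/99 8:123/156 12:72/130 16:62/143 20:45/168 24:42/178 28:42/178 32:38/170 36:39/179 40:41/183
```

```bash
python3 -m jog '[[[4,0,-2,0],[4,0,-3,0],[4,0,-2,0],[4,0,-1,0],[4,0,-1,0],[4,0,0,0],[4,0,0,0],[0,0,0,0]]]' ; python3 up.py s18
```

```text
t: 46.25
tcp_pos: [0.3282, 0.3145, 0.1977]
tool_rot: [0.706, 0.708, 0.001, 0.0]
force: [-0.6, -0.0, -0.2]
finger_gap: 0.496
dz -0.05 -40:34/173 -36:44/179 -32:48/181 -28:39/171 -24:43/182 -20:41/179 -16:43/182 -12:44/184 -8:44/185 -4:45/185 -0:44/183 4:43/182 8:45/185 12:44/185 16:45/185 20:43/184 24:47/184 28:44/185 32:49/186 36:42/180 40:40/179
dz -0.04 -40:36/172 -36:36/173 -32:42/178 -28:47/180 -24:42/173 -20:44/181 -16:40/179 -12:40/182 -8:45/185 -4:46/185 -0:42/183 4:41/179 8:43/180 12:46/185 16:44/185 20:47/185 24:44/184 28:48/186 32:46/185 36:53/184 40:46/180
dz -0.03 -40:157/204 -36:74/177 -32:42/175 -28:60/186 -24:82/199 -20:76/193 -16:67/191 -12:38/180 -8:44/183 -4:45/185 -0:45/185 4:43/184 8:38/179 12:43/182 16:46/185 20:45/185 24:48/185 28:46/184 32:46/185 36:47/186 40:46/183
dz -0.02 -40:166/210 -36:140/196 -32:40/171 -28:68/187 -24:104/212 -20:109/216 -16:86/185 -12:50/159 -8:41/179 -4:47/183 -0:46/185 4:42/183 8:43/182 12:41/180 16:41/183 20:47/185 24:107/196 28:92/190 32:46/184 36:46/185 40:46/185
dz 0.02 -40:169/213 -36:168/213 -32:164/211 -28:120/210 -24:109/216 -20:109/217 -16:67/150 -12:74/136 -8:115/151 -4:62/75 -0:55/62 4:53/60 8:98/127 12:138/176 16:44/181 20:45/183 24:45/183 28:40/181 32:42/184 36:48/187 40:47/186
dz 0.03 -40:164/209 -36:168/213 -32:166/213 -28:126/210 -24:111/217 -20:107/212 -16:57/105 -12:46/59 -8:54/65 -4:47/55 -0:49/55 4:45/50 8:119/152 12:110/142 16:51/80 20:48/101 24:57/186 28:52/185 32:43/182 36:45/185 40:47/188
```

The gripper slipped off, but the divider seems to be standing by itself at x≈0.308. I'll back away, rise, and check with my last view.

```bash
python3 -m jog '[[[8,0,0,0],[12,0,0,0],[4,0,15,0],[0,0,25,0],[0,0,30,0],[0,0,15,0],[0,0,0,0],[0,0,0,0]]]' 100
python3 - <<'E'
from h import *
v=manip.snapshot('side')[:,:,::-1].copy();t=manip.snapshot('top')[:,:,::-1].copy()
cv2.imwrite('pics/s19.png',v);cv2.imwrite('pics/t19.png',t)
cv2.imwrite('pics/c12.png',np.hstack([crop(t,220,250,80,100,4.9),crop(v,395,190,80,100,4.9)]))
E
```

```text
t: 47.3
tcp_pos: [0.352, 0.3141, 0.2822]
tool_rot: [0.706, 0.708, -0.0, -0.0]
force: [-0.1, -0.1, -0.2]
finger_gap: 1.001
```

View pics/c12.png

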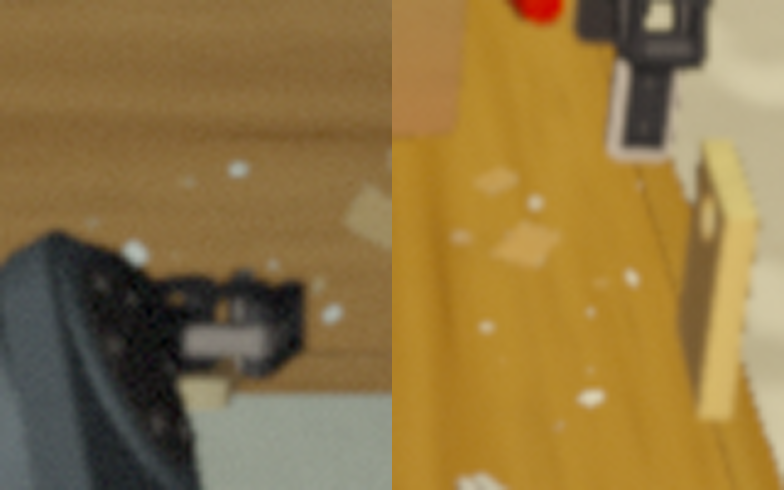

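It stands upright and free, hole at the top: its side-view near edge runs from crop (717,415) to (737,215). I'll locate it for the grasp near the top.

Run:
```python
from h import *
np.set_printoptions(precision=4,suppress=True)
f=lambda x,y:[395+(x-392)/4.9,190+y/4.9]
print(plane('side',[f(698,412),f(735,418)],0)); print(plane('side',[f(720,220),f(754,217),f(703,146),f(735,143)],.088))
v=cv2.imread('pics/s19.png')
# top-face mask: brightest yellow
for y in range(216,242,2): print(y,[int(v[y,x,0]) for x in range(452,476)])
g=lambda x,y:[220+x/4.9,250+y/4.9]
print(plane('top',[g(230,385),g(228,404),g(180,405)],.088))
```

```text
[[ 0.3108  0.3387 -0.    ]
 [ 0.2974  0.3416  0.    ]]
[[0.3151 0.3437 0.088 ]
 [0.3024 0.3406 0.088 ]
 [0.3111 0.2876 0.088 ]
 [0.2983 0.2843 0.088 ]]
216 [141, 143, 146, 144, 144, 143, 143, 142, 143, 143, 143, 142, 142, 143, 142, 144, 143, 145, 144, 145, 143, 143, 144, 143]
218 [133, 142, 144, 145, 142, 136, 126, 126, 128, 129, 130, 132, 136, 143, 145, 145, 144, 145, 144, 144, 145, 145, 145, 144]
220 [145, 146, 146, 147, 144, 129, 102, 108, 114, 117, 117, 118, 121, 132, 141, 145, 144, 145, 145, 145, 145, 145, 145, 145]
222 [119, 141, 147, 146, 142, 123, 88, 95, 115, 118, 120, 120, 118, 120, 131, 141, 146, 145, 145, 145, 145, 146, 144, 145]
224 [89, 132, 145, 144, 129, 84, 59, 78, 104, 117, 118, 118, 117, 118, 127, 139, 143, 146, 146, 145, 145, 145, 144, 145]
226 [55, 94, 133, 143, 128, 81, 53, 64, 88, 110, 117, 118, 117, 117, 118, 129, 141, 145, 146, 145, 145, 144, 145, 145]
228 [37, 54, 101, 135, 127, 81, 53, 57, 71, 96, 113, 118, 119, 119, 119, 121, 134, 142, 146, 146, 145, 146, 145, 145]
230 [39, 44, 73, 109, 114, 78, 63, 72, 74, 81, 105, 115, 120, 121, 119, 122, 132, 141, 145, 145, 146, 145, 145, 145]
232 [39, 37, 37, 45, 57, 63, 80, 98, 89, 74, 91, 113, 120, 121, 122, 120, 122, 136, 144, 147, 146, 146, 147, 147]
234 [39, 40, 34, 41, 50, 61, 92, 111, 102, 70, 74, 97, 114, 116, 117, 117, 115, 120, 134, 143, 146, 147, 146, 148]
236 [37, 39, 40, 43, 49, 61, 88, 106, 94, 70, 74, 94, 106, 108, 107, 107, 106, 109, 127, 142, 146, 147, 147, 147]
238 [37, 39, 44, 47, 51, 55, 67, 75, 66, 63, 80, 101, 106, 107, 106, 106, 111, 129, 141, 145, 146, 147, 147, 146]
240 [40, 40, 43, 50, 52, 49, 51, 53, 52, 61, 88, 104, 107, 107, 105, 105, 110, 128, 143, 145, 144, 142, 143, 145]
[[0.3087 0.2789 0.088 ]
 [0.3012 0.2797 0.088 ]
 [0.3009 0.2993 0.088 ]]
```

```bash
python3 -m jog '[[[-15,0,0,0],[-20,0,0,0],[-8,-1,0,0],[0,0,-8,0],[0,0,-18,0],[0,0,-18,0],[0,0,-10,0],[0,0,-3,0]]]'; python3 -m jog '[[[0,0,0,0],[0,0,0,0],[0,0,0,0],[0,0,0,0],[0,0,0,0],[0,0,0,0],[0,0,0,0],[0,0,0,0]]]' 50 40
```

```text
t: 48.4
tcp_pos: [0.3089, 0.3133, 0.2249]
tool_rot: [0.706, 0.708, -0.0, -0.0]
force: [-0.2, 0.4, 0.2]
finger_gap: 1.003
t: 49.4
tcp_pos: [0.3089, 0.3134, 0.226]
tool_rot: [0.706, 0.708, 0.001, 0.0]
force: [0.3, -0.1, 5.8]
finger_gap: 0.719
```

```bash
python3 -m jog '[[[0,0,10,0],[0,0,20,0],[0,0,30,0],[0,0,35,0],[0,0,30,0],[0,0,10,0],[0,0,0,0],[0,0,0,0]]]'
python3 - <<'E'
from h import *
v=manip.snapshot('side')[:,:,::-1].copy();t=manip.snapshot('top')[:,:,::-1].copy()
cv2.imwrite('pics/s20.png',v);cv2.imwrite('pics/t20.png',t)
s=manip.sense();p=s['tcp_pos'];print(s['tool_rot'])
Y=p[1]+.031
for z in (-.22,-.21,-.20,-.19,-.18,-.14,-.135):
    xs=np.arange(-.02,.021,.002); u=proj('side',[[p[0]+x,Y,p[2]+z] for x in xs])
    print(z,' '.join(f"{x*1000:.0f}:{v[int(round(b)),int(round(a))][0]}/{v[int(round(b)),int(round(a))][2]}" for x,(a,b) in zip(xs,u)))
E
```

```text
t: 50.4
tcp_pos: [0.3083, 0.313, 0.3596]
tool_rot: [0.706, 0.708, -0.001, -0.0]
force: [-0.5, 0.0, -1.1]
finger_gap: 0.72
[ 7.06263728e-01  7.07947431e-01 -1.36821391e-03 -3.31028078e-04]
-0.22 -20:161/205 -18:161/205 -16:160/205 -14:160/204 -12:160/205 -10:160/208 -8:143/207 -6:105/210 -4:105/211 -2:106/211 -0:104/212 2:100/204 4:107/165 6:137/183 8:149/194 10:149/195 12:146/192 14:144/190 16:145/190 18:145/190 20:145/191
-0.21 -20:166/210 -18:166/210 -16:165/210 -14:165/210 -12:165/209 -10:162/208 -8:118/209 -6:106/210 -4:106/211 -2:105/212 -0:106/213 2:89/189 4:67/151 6:54/126 8:69/128 10:110/159 12:159/203 14:160/204 16:157/203 18:156/201 20:153/200
-0.2 -20:154/199 -18:152/198 -16:152/197 -14:151/196 -12:151/195 -10:133/191 -8:107/194 -6:101/206 -4:105/211 -2:106/212 -0:106/212 2:98/201 4:78/171 6:58/135 8:53/122 10:51/119 12:69/129 14:108/158 16:135/182 18:154/200 20:161/205
-0.19 -20:146/193 -18:147/193 -16:147/192 -14:146/192 -12:146/191 -10:136/188 -8:117/190 -6:105/205 -4:105/210 -2:106/213 -0:105/212 2:101/205 4:84/180 6:60/140 8:52/120 10:49/118 12:51/120 14:54/124 16:80/140 18:144/190 20:148/194
-0.18 -20:114/154 -18:139/184 -16:145/191 -14:146/191 -12:145/191 -10:144/192 -8:133/198 -6:113/207 -4:106/211 -2:106/213 -0:105/212 2:104/210 4:90/191 6:54/126 8:50/119 10:51/119 12:50/120 14:51/122 16:75/130 18:120/167 20:140/186
-0.14 -20:144/189 -18:144/189 -16:143/189 -14:144/188 -12:138/175 -10:94/119 -8:48/55 -6:50/58 -4:63/77 -2:79/98 -0:50/58 2:55/67 4:87/111 6:129/162 8:133/173 10:109/174 12:105/192 14:89/180 16:61/141 18:50/92 20:51/69
-0.135 -20:142/190 -18:142/190 -16:141/190 -14:138/184 -12:97/123 -10:58/73 -8:45/50 -6:40/48 -4:42/49 -2:46/51 -0:46/50 2:43/49 4:105/135 6:141/176 8:141/176 10:112/154 12:73/165 14:64/149 16:51/125 18:51/110 20:49/68
```

```bash
python3 -m jog '[[[8,-25,0,-0.5],[8,-42,0,-1],[8,-45,0,-1],[8,-45,0,-1],[8,-45,0,-1],[8,-45,0,-1],[8,-42,0,-1],[8,-31,0,-1]]]'; python3 -m jog '[[[16,-11,0,0],[26,-19,0,0],[28,-20,0,0],[28,-20,0,0],[26,-19,0,0],[20,-15,0,0],[12,-9,0,0],[0,0,0,0]]]'
python3 - <<'E'
from h import *
v=manip.snapshot('side')[:,:,::-1].copy();t=manip.snapshot('top')[:,:,::-1].copy()
cv2.imwrite('pics/s21.png',v);cv2.imwrite('pics/t21.png',t)
p=manip.sense()['tcp_pos']
print(proj('side',[p+[0,.031,-.226],p+[0,.031,-.138],[.528,-.12,.092]]).round(1).tolist(),proj('top',[p+[0,.031,-.226],p+[0,-.031,-.226],[.528,-.12,.092]]).round(1).tolist())
E
```

```text
t: 51.5
tcp_pos: [0.3728, -0.0085, 0.36]
tool_rot: [0.752, 0.659, -0.0, -0.001]
force: [0.4, 0.1, -1.9]
finger_gap: 0.719
t: 52.5
tcp_pos: [0.5294, -0.1196, 0.36]
tool_rot: [0.751, 0.66, -0.0, -0.0]
force: [-0.7, 0.3, -0.7]
finger_gap: 0.718
[[351.9, 134.3], [352.4, 101.5], [352.2, 145.4]] [[454.4, 215.8], [486.8, 215.4], [464.3, 216.7]]
```

Run:
```python
from h import *
np.set_printoptions(precision=4,suppress=True,linewidth=250)
s0=cv2.imread('pics/side0.png');s1=cv2.imread('pics/s21.png');t0=cv2.imread('pics/top0.png');t1=cv2.imread('pics/t21.png')
print('proj guesses',proj('side',[[.528,-.081,.092],[.534,-.081,.134]]).round(1))
# caddy ends at near rim in side0: rows 143..150, blue channel
for r in (146,150,156): print(r,'L',s0[r,312:328].tolist()[::1][:16] and [int(k) for k in s0[r,312:328,0]],'R',[int(k) for k in s0[r,380:398,0]])
print('side rim row tops 137-146'); 
for r in range(138,148,2): print(r,[int(k) for k in s0[r,318:394,0]])
d=cv2.absdiff(s0,s1).sum(2)
print('side diff')
for r in range(100,146,3): print(r,[int(k)//10 for k in d[r,335:372]])
print('side img')
for r in range(106,140,3): print(r,[int(k) for k in s1[r,335:372,2]])
dt=cv2.absdiff(t0,t1).sum(2)
print('top diff')
for r in range(196,240,3): print(r,[int(k)//20 for k in dt[r,425:500]])
```

```text
proj guesses [[351.6 150. ]
 [349.6 135. ]]
146 L [0, 0, 0, 0, 58, 97, 106, 112, 133, 150, 155, 156, 155, 146, 125, 104] R [178, 179, 179, 172, 148, 118, 110, 111, 103, 82, 51, 36, 38, 38, 37, 39, 41, 43]
150 L [0, 0, 0, 0, 23, 72, 93, 99, 101, 100, 101, 100, 99, 97, 98, 98] R [98, 104, 116, 122, 115, 110, 106, 94, 78, 68, 54, 42, 36, 37, 39, 43, 43, 45]
156 L [0, 0, 0, 0, 0, 54, 89, 101, 102, 102, 102, 101, 100, 101, 101, 100] R [99, 98, 99, 99, 98, 99, 99, 93, 82, 59, 37, 34, 37, 39, 39, 40, 45, 43]
side rim row tops 137-146
138 [75, 75, 79, 83, 85, 87, 90, 92, 93, 90, 89, 87, 89, 86, 86, 85, 79, 79, 75, 76, 75, 78, 76, 77, 76, 77, 77, 76, 77, 77, 76, 75, 77, 75, 77, 75, 76, 75, 75, 76, 75, 75, 75, 75, 77, 74, 75, 74, 75, 74, 75, 72, 67, 62, 41, 32, 34, 34, 31, 34, 34, 34, 31, 31, 34, 31, 32, 34, 34, 36, 36, 33, 35, 36, 35, 40]
140 [76, 83, 94, 107, 118, 132, 147, 157, 160, 161, 160, 160, 156, 154, 153, 144, 125, 103, 93, 97, 98, 100, 110, 124, 127, 128, 126, 124, 122, 119, 119, 115, 107, 95, 86, 84, 84, 82, 81, 81, 80, 79, 79, 79, 78, 81, 79, 75, 75, 75, 76, 73, 69, 65, 45, 38, 34
[... 8241 characters left out ...]
, 5, 6, 5]
232 [0, 1, 0, 0, 0, 0, 0, 1, 0, 0, 1, 1, 0, 0, 0, 0, 0, 0, 0, 0, 0, 0, 0, 0, 0, 1, 0, 0, 0, 0, 0, 0, 0, 0, 0, 0, 0, 0, 1, 0, 0, 0, 0, 0, 1, 0, 0, 0, 0, 0, 0, 0, 0, 0, 0, 0, 0, 0, 0, 0, 0, 0, 0, 0, 0, 0, 0, 1, 0, 0, 0, 0, 0, 0, 0]
235 [1, 1, 0, 0, 1, 0, 0, 1, 0, 0, 0, 0, 0, 0, 0, 0, 1, 0, 1, 0, 0, 0, 0, 1, 0, 0, 0, 0, 0, 0, 0, 0, 0, 0, 0, 1, 0, 0, 0, 0, 0, 0, 0, 0, 0, 0, 0, 0, 0, 1, 0, 0, 0, 0, 0, 0, 0, 0, 0, 0, 0, 0, 0, 0, 1, 0, 1, 0, 0, 1, 0, 0, 0, 0, 0]
238 [1, 0, 0, 0, 0, 0, 0, 0, 0, 0, 0, 0, 0, 0, 0, 0, 0, 0, 0, 0, 0, 0, 1, 0, 0, 0, 0, 0, 0, 1, 0, 0, 0, 0, 0, 0, 0, 0, 0, 0, 0, 0, 0, 0, 0, 0, 0, 0, 1, 0, 0, 0, 0, 0, 0, 0, 0, 0, 0, 0, 0, 0, 0, 0, 0, 0, 0, 0, 0, 0, 0, 0, 0, 0, 0]
```

Run:
```python
from h import *
np.set_printoptions(precision=4,suppress=True,linewidth=250)
t0=cv2.imread('pics/top0.png').astype(np.float32);s0=cv2.imread('pics/side0.png').astype(np.float32)
C=np.array([.528,-.1203]);a=np.radians(82.6);ux=np.array([np.cos(a),np.sin(a)]);uy=np.array([-ux[1],ux[0]])
def samp(im,n,pts):
    u=proj(n,pts).astype(np.float32); return cv2.remap(im,u[:,0].reshape(-1,1),u[:,1].reshape(-1,1),cv2.INTER_LINEAR).reshape(-1,3)
ys=np.arange(-.108,.109,.004)
print('y(mm)',(ys*1000).astype(int).tolist())
for off in (-.036,-.0305,-.024,0,.024,.0305,.036):
    pts=[np.r_[C+off*ux+y*uy,.092] for y in ys]; print('top off',off,samp(t0,'top',pts)[:,0].astype(int).tolist())
xs=np.arange(-.056,.057,.002)
print('x(mm)',(xs*1000).astype(int).tolist())
for y in (-.09,-.048,-.024,.0,.048,.09):
    pts=[np.r_[C+x*ux+y*uy,.092] for x in xs]; print('top y',y,samp(t0,'top',pts)[:,0].astype(int).tolist())
for off,z in ((.036,.092),(.03,.092),(-.03,.092),(0,.096),(.039,.06)):
    pts=[np.r_[C+off*ux+y*uy,z] for y in ys]; print('side off',off,z,samp(s0,'side',pts)[:,0].astype(int).tolist())
```

```text
y(mm) [-108, -104, -99, -95, -91, -87, -83, -79, -75, -71, -67, -63, -59, -55, -51, -47, -43, -39, -35, -31, -27, -23, -19, -15, -11, -7, -3, 0, 4, 8, 12, 16, 20, 24, 28, 32, 36, 40, 44, 48, 52, 56, 60, 64, 68, 72, 76, 80, 84, 88, 92, 96, 100, 104, 108]
top off -0.036 [58, 58, 64, 105, 110, 100, 114, 115, 108, 107, 105, 112, 115, 110, 107, 106, 111, 110, 105, 103, 103, 107, 107, 102, 96, 95, 103, 111, 102, 95, 96, 101, 98, 95, 90, 93, 98, 96, 91, 86, 94, 100, 95, 86, 84, 85, 89, 86, 79, 113, 154, 112, 70, 53, 55]
top off -0.0305 [55, 59, 69, 109, 121, 111, 112, 111, 109, 106, 110, 114, 112, 105, 86, 88, 93, 106, 112, 109, 111, 115, 111, 103, 103, 106, 101, 99, 93, 98, 109, 119, 116, 109, 107, 109, 119, 113, 100, 101, 105, 116, 116, 111, 112, 116, 118, 113, 114, 115, 121, 119, 97, 51, 51]
top off -0.024 [55, 60, 69, 110, 120, 120, 155, 162, 163, 164, 159, 160, 163, 144, 81, 71, 78, 118, 159, 161, 153, 152, 158, 158, 155, 130, 74, 72, 74, 70, 75, 78, 81, 81, 77, 74, 76, 79, 70, 73, 77, 117, 147, 150, 142, 134, 136, 143, 140, 126, 114, 124, 108, 58, 53]
top off 0 [50, 54, 71, 111, 116, 
[... 3634 characters left out ...]
, 149, 110, 100, 103, 102, 98, 102, 105, 104, 106, 106, 104, 100, 96, 100, 102, 109, 133, 154, 158, 158, 157, 158, 159, 152, 131, 113, 105, 79, 44, 37]
side off 0 0.096 [51, 68, 80, 97, 114, 139, 163, 173, 175, 177, 178, 178, 174, 146, 88, 85, 102, 133, 161, 172, 175, 176, 177, 178, 175, 146, 91, 86, 97, 98, 93, 92, 94, 94, 90, 88, 87, 89, 86, 91, 102, 128, 160, 172, 174, 175, 177, 178, 175, 148, 114, 110, 93, 56, 37]
side off 0.039 0.06 [0, 0, 0, 0, 45, 91, 101, 102, 102, 102, 102, 102, 102, 102, 103, 101, 103, 102, 102, 101, 101, 101, 101, 102, 101, 101, 102, 101, 102, 101, 101, 101, 101, 101, 101, 100, 100, 101, 101, 101, 101, 101, 101, 101, 101, 100, 100, 100, 99, 97, 97, 95, 79, 60, 41]
```

Both cameras agree on the slot: centre about (0.5267, −0.1184), caddy x axis at about 82°. The held divider is within 1 mm of that, so I'll make a small correction and lower it to about 10 mm above the rim.

```bash
python3 -m jog '[[[-0.4,0.3,0,-0.3],[-0.5,0.4,0,-0.3],[0,0,-6,0],[0,0,-8,0],[0,0,-8,0],[0,0,-6,0],[0,0,-4,0],[0,0,0,0]]]'
python3 - <<'E'
from h import *
s=manip.sense();p=s['tcp_pos'];print(p,2*np.degrees(np.arctan2(s['tool_rot'][1],s['tool_rot'][0])))
v=manip.snapshot('side')[:,:,::-1].copy();cv2.imwrite('pics/s22.png',v);cv2.imwrite('pics/t22.png',manip.snapshot('top')[:,:,::-1])
a=np.radians(82);ux=np.array([np.cos(a),np.sin(a)])
n=np.r_[p[:2]+.031*ux,0]
print(proj('side',[n+[0,0,p[2]-.226],n+[0,0,p[2]-.19],n+[.01,0,p[2]-.19]]).round(2).tolist())
for r in range(118,154,2): print(r,[int(k) for k in v[r,342:362,2]],[int(k) for k in v[r,344:358,0]])
E
```

```text
t: 53.6
tcp_pos: [0.5278, -0.119, 0.3282]
tool_rot: [0.754, 0.656, -0.0, -0.0]
force: [-0.0, -0.0, -0.5]
finger_gap: 0.717
[ 0.52776384 -0.11904099  0.32819997] 82.03753384790005
[[350.26, 145.53], [350.44, 132.7], [346.69, 132.64]]
118 [199, 208, 213, 212, 201, 169, 104, 59, 61, 65, 89, 141, 172, 179, 181, 166, 158, 167, 173, 174] [164, 165, 158, 133, 82, 51, 53, 55, 71, 110, 131, 122, 106, 81]
120 [198, 208, 213, 212, 202, 170, 105, 66, 73, 75, 88, 138, 168, 168, 169, 163, 161, 160, 160, 161] [163, 164, 158, 132, 82, 55, 61, 63, 71, 108, 127, 112, 88, 73]
122 [180, 183, 185, 186, 184, 164, 115, 85, 83, 86, 104, 144, 165, 158, 159, 163, 168, 171, 171, 171] [108, 114, 124, 121, 89, 67, 66, 68, 82, 112, 124, 100, 74, 69]
124 [182, 183, 182, 182, 182, 181, 179, 179, 182, 181, 181, 181, 176, 166, 161, 167, 175, 180, 181, 182] [79, 82, 94, 115, 126, 132, 137, 136, 136, 135, 123, 93, 72, 72]
126 [182, 182, 183, 182, 183, 183, 187, 196, 205, 207, 203, 194, 177, 164, 161, 166, 175, 180, 183, 182] [78, 79, 79, 82, 87, 98, 107, 109, 107, 98, 85, 72, 69, 71]
128 [183, 183, 184, 184, 183, 183, 
[... 1428 characters left out ...]
101, 99, 95, 90, 93, 94, 89]
146 [212, 211, 210, 209, 209, 205, 195, 177, 171, 179, 193, 198, 199, 200, 202, 205, 209, 213, 213, 211] [158, 159, 163, 163, 152, 121, 89, 75, 86, 94, 95, 94, 93, 90]
148 [208, 206, 203, 203, 201, 198, 187, 173, 169, 177, 191, 196, 199, 200, 201, 204, 209, 212, 212, 209] [91, 89, 92, 106, 116, 106, 86, 78, 88, 94, 99, 97, 94, 89]
150 [202, 202, 202, 201, 202, 201, 200, 198, 198, 199, 200, 200, 201, 203, 203, 204, 204, 204, 204, 203] [105, 105, 106, 106, 108, 109, 108, 110, 110, 111, 112, 110, 103, 103]
152 [204, 203, 203, 204, 203, 203, 203, 203, 203, 203, 202, 203, 202, 202, 202, 202, 202, 202, 202, 203] [99, 100, 98, 98, 98, 98, 98, 99, 97, 98, 96, 97, 97, 96]
```

```bash
python3 -m jog '[[[0.7,-0.1,0,0],[0.7,-0.1,0,0],[0,0,0,0],[0,0,0,0],[0,0,0,0],[0,0,0,0],[0,0,0,0],[0,0,0,0]]]'
python3 - <<'E'
from h import *
s=manip.sense();p=s['tcp_pos'];print(p)
v=manip.snapshot('side')[:,:,::-1].copy();t=manip.snapshot('top')[:,:,::-1].copy();t0=cv2.imread('pics/top0.png')
for r in (128,136,142,145,146,147,148): print(r,[int(k) for k in v[r,342:362,2]])
a=np.radians(82);ux=np.array([np.cos(a),np.sin(a)])
pr=[np.r_[p[:2]+k*ux,z] for k,z in ((.031,p[2]-.226),(.031,p[2]-.138),(-.031,p[2]-.226),(-.031,p[2]-.138))]
print(proj('top',pr).round(1).tolist())
print('R top now / before')
for r in range(202,226,2): print(r,[int(k) for k in t[r,444:466,2]],[int(k) for k in t0[r,444:466,2]])
E
```

```text
t: 54.7
tcp_pos: [0.5292, -0.1192, 0.3286]
tool_rot: [0.754, 0.656, 0.0, 0.0]
force: [0.2, -0.1, -1.1]
finger_gap: 0.718
[ 0.52922386 -0.11921958  0.32862869]
128 [183, 183, 183, 183, 183, 183, 192, 203, 208, 207, 202, 188, 170, 161, 162, 170, 179, 182, 182, 182]
136 [180, 181, 181, 180, 180, 183, 190, 203, 208, 207, 202, 188, 168, 161, 162, 170, 178, 180, 181, 181]
142 [215, 215, 214, 214, 214, 213, 213, 211, 210, 206, 202, 190, 178, 186, 195, 198, 204, 204, 204, 205]
145 [212, 212, 212, 212, 211, 210, 206, 195, 188, 190, 197, 198, 201, 202, 204, 206, 210, 212, 213, 212]
146 [213, 211, 210, 210, 209, 206, 195, 177, 169, 177, 193, 198, 200, 200, 202, 205, 210, 213, 213, 211]
147 [212, 209, 206, 205, 204, 200, 187, 169, 162, 173, 190, 197, 198, 199, 200, 203, 210, 213, 212, 211]
148 [208, 205, 203, 202, 202, 198, 187, 174, 169, 176, 191, 197, 200, 200, 201, 204, 209, 212, 211, 209]
[[450.0, 213.8], [463.8, 211.2], [481.2, 217.8], [498.5, 215.6]]
R top now / before
202 [140, 147, 160, 164, 168, 167, 142, 95, 61, 39, 36, 43, 57, 65, 71, 62, 58, 65, 96, 125, 160, 173] [135, 140, 155, 162
[... 1790 characters left out ...]
6, 159, 165, 167, 166]
220 [159, 168, 166, 170, 173, 176, 174, 173, 171, 169, 167, 162, 164, 160, 155, 150, 147, 144, 143, 144, 144, 137] [155, 163, 164, 166, 169, 171, 172, 169, 171, 169, 167, 167, 167, 167, 167, 162, 160, 160, 164, 170, 177, 174]
222 [164, 167, 169, 174, 176, 176, 175, 175, 175, 173, 172, 174, 172, 172, 171, 167, 163, 164, 169, 175, 179, 174] [158, 164, 164, 167, 170, 169, 170, 170, 169, 167, 166, 167, 168, 167, 165, 162, 159, 161, 166, 172, 174, 173]
224 [168, 172, 175, 176, 177, 178, 177, 174, 174, 173, 173, 172, 175, 173, 172, 167, 166, 165, 170, 174, 162, 153] [161, 165, 170, 171, 171, 171, 169, 169, 169, 167, 167, 166, 167, 168, 164, 162, 162, 160, 166, 170, 158, 149]
```

Run:
```python
from h import *
np.set_printoptions(precision=4,suppress=True)
a=np.radians(82);ux=np.array([np.cos(a),np.sin(a)]);uy=np.array([-ux[1],ux[0]])
q=plane('top',[[447.8,213.5],[451,215.2]],.092)[:,:2];print(q)
for C in ([.5267,-.1184],[.5292,-.1192]): print([( (k-C)@ux*1000,(k-C)@uy*1000) for k in q])
t0=cv2.imread('pics/top0.png')
for r in range(208,222): print(r,[int(k) for k in t0[r,470:494,2]])
print(proj('top',[np.r_[np.array([.5267,-.1184])-k*ux+j*uy,.092] for k in(.028,.033) for j in (-.007,.007)]).round(1).tolist())
```

```text
[[ 0.5347 -0.0872]
 [ 0.5312 -0.0935]]
[(np.float64(32.04585178723196), np.float64(-3.5647637317383443)), (np.float64(25.320973569109007), np.float64(-0.9801121424116378))]
[(np.float64(32.49013348982504), np.float64(-0.9777550791163098)), (np.float64(25.765255271702085), np.float64(1.6068965102103971))]
208 [175, 175, 176, 178, 177, 176, 179, 177, 167, 164, 166, 168, 165, 160, 148, 139, 137, 135, 136, 137, 138, 137, 138, 139]
209 [176, 176, 179, 178, 179, 177, 175, 174, 165, 159, 158, 162, 164, 159, 147, 138, 135, 137, 139, 137, 135, 137, 135, 138]
210 [177, 175, 177, 177, 177, 176, 176, 173, 166, 160, 156, 157, 162, 158, 146, 136, 133, 134, 135, 136, 137, 136, 135, 134]
211 [177, 178, 177, 177, 177, 176, 175, 172, 166, 161, 157, 158, 159, 155, 142, 133, 132, 132, 134, 135, 132, 132, 134, 133]
212 [174, 175, 175, 177, 175, 175, 178, 171, 167, 165, 158, 159, 160, 154, 138, 134, 133, 132, 131, 131, 130, 131, 130, 133]
213 [167, 169, 173, 174, 173, 175, 173, 167, 167, 163, 160, 159, 157, 148, 137, 132, 132, 131, 130, 132, 131, 132, 132, 134]
214 [146, 153, 155, 159, 161, 159, 161, 158,
[... 320 characters left out ...]
 133, 132]
217 [134, 132, 134, 134, 135, 137, 134, 131, 132, 142, 157, 163, 159, 142, 133, 131, 131, 131, 131, 131, 129, 130, 129, 133]
218 [142, 140, 139, 135, 138, 138, 134, 134, 134, 138, 154, 164, 161, 147, 132, 130, 132, 129, 130, 129, 130, 128, 128, 128]
219 [141, 141, 140, 139, 137, 137, 135, 136, 131, 137, 154, 160, 161, 146, 135, 130, 131, 131, 131, 130, 131, 130, 133, 130]
220 [143, 144, 143, 137, 139, 138, 134, 135, 136, 138, 153, 160, 158, 142, 135, 132, 131, 134, 132, 132, 133, 131, 134, 131]
221 [142, 140, 140, 137, 135, 137, 133, 134, 135, 138, 153, 158, 157, 143, 135, 133, 133, 134, 133, 135, 134, 135, 133, 133]
[[477.8, 215.7], [477.1, 222.6], [480.3, 216.0], [479.6, 222.9]]
```

```bash
python3 -c "
from station import manip
s=manip.sense();print(s['t'],s['tcp_pos'],s['force'],s['finger_gap']);print(manip.sign_off())"
```

```text
54.8 [ 0.52920741 -0.11923172  0.32859707] [-0.11027872  0.64250051 -0.59332576] 0.7156599873924141
the job is handed in; nothing more can be done
None
```

I stood the divider on its foot with the finger hole at the top and let go of it. Then I gripped it near its top and carried it past the bystanders. It is now held upright over the middle grooves, and I handed the job in at 54.8 s.

**Standing it up:** This took several tries. The pads gripped too firmly for it to swing, so I tilted it over the bench's front edge. At one point the arm pushed up to 28 N there, and pressing the foot on the bench gave 47 N vertical at the wrist. In between I let the tilted divider fall flat between the fingers so I could regrip it. In the end it slipped out of the grip and came to rest standing by itself. A picture confirmed it was upright and free before I took it again.

**Last checks:**

| Check | Result |
|---|---|
| Foot height above the rim | about 10.6 mm |
| Position across the 14 mm groove | within about 0.5 mm of centre in the side view; ±1 mm is allowed |
| Position along the width | within about 1 mm, from the gripper centring and the top view; ±2 mm is allowed |
| Yaw of the divider | 82.0°; caddy measured 81.9–82.6° |
| Vertical in the side view | yes |
| Wrist force | under 1 N, so nothing is touching |

**Less certain:**
- **Slot position:** I worked out the slot from the caddy's ends and the carton edges, where both cameras agreed. The grooves themselves could not be told apart from shadows in the top view.
- **Final pose:** I had no picture views left, so I checked it from pixel values only.
- **Bystanders:** I made no final comparison of them, but the carry path was planned to clear them.

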